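# Stir the small grinding balls through the sieve

### The job

Large and small steel grinding balls lie mixed on the perforated plate of the sieve: take the stirring rod out of its beaker and stir them with it, slowly and without leaning on the plate or shoving the sieve along, until every small ball has dropped through into the pan below and all the large ones are left on the plate. Then stand the rod back in its upright beaker and let go. Touch the balls and the sieve with nothing but the rod, and leave the specimen cup and the black-capped bottle beside them in their places.

Things in the scene. Friction and masses are not known exactly. Their poses are not given: they have to be found in the camera images.
- sieve: Round stainless test sieve standing on its receiving pan, one loose piece of about 1 kg on a rubber foot, 78 mm high, 111 mm outside diameter at the rim. Origin: centre of its underside, z up along its axis. Bore 100 mm, open at the top. A level perforated plate 3 mm thick crosses the bore, its upper face 43 mm above the origin (35 mm below the rim); the pan under it is 37 mm deep.
- sieve_plate (a point): Centre of the plate's upper face; axes as the sieve's. Seven round through-holes of 17 mm diameter: one here, six on a circle of 37 mm radius at 0, 60, 120, 180, 240, 300 degrees from the sieve's x axis. A small ball drops through if it comes over a hole slowly; a large one only sits in it, about 5 mm lower, and blocks it until pushed out sideways.
- small_1_center (a point): Centre of a small polished steel grinding ball, 14 mm diameter, 11 g, rolls easily; starts on the sieve's plate among the large ones, on the metal between holes.
- small_2_center (a point): Centre of a small polished steel grinding ball, 14 mm diameter, 11 g, rolls easily; starts on the sieve's plate among the large ones, on the metal between holes.
- small_3_center (a point): Centre of a small polished steel grinding ball, 14 mm diameter, 11 g, rolls easily; starts on the sieve's plate among the large ones, on the metal between holes.
- small_4_center (a point): Centre of a small polished steel grinding ball, 14 mm diameter, 11 g, rolls easily; starts on the sieve's plate among the large ones, on the metal between holes.
- small_5_center (a point): Centre of a small polished steel grinding ball, 14 mm diameter, 11 g, rolls easily; starts on the sieve's plate among the large ones, on the metal between holes.
- large_1_center (a point): Centre of a large polished steel grinding ball, 20 mm diameter, 33 g, rolls easily; starts on the sieve's plate.
- large_2_center (a point): Centre of a large polished steel grinding ball, 20 mm diameter, 33 g, rolls easily; starts on the sieve's plate.
- large_3_center (a point): Centre of a large polished steel grinding ball, 20 mm diameter, 33 g, rolls easily; starts on the sieve's plate.
- large_4_center (a point): Centre of a large polished steel grinding ball, 20 mm diameter, 33 g, rolls easily; starts on the sieve's plate.
- stirrer_grip (a point): Middle of the stirring rod's round black handle (16 mm diameter, 71 mm long), on its axis, 128 mm from the rod's lower tip; z points along the rod away from the tip. The rod is 165 mm long, about 50 g, its shaft steel, 8 mm diameter. It starts leaning in the beaker, about 26 degrees from vertical, roughly toward the robot or its right, the handle clear of the rim.
- stirrer_tip (a point): Lowest point of the stirring rod, on its axis: the round end of a dark rubber sleeve of 10 mm diameter on its lowest 29 mm; z points along the rod toward the handle. It starts on the beaker's floor.
- beaker: Loose white plastic beaker, 80 mm high, 50 mm outside (55 mm at the lip) and 44 mm inside diameter, floor 6 mm thick, about 0.3 kg, which holds the stirring rod. Origin: centre of its underside, z up.
- specimen_a_mid (a point): Bystander: specimen cup with an orange screw lid, 60 mm diameter, 70 mm high; its centre, 35 mm above its foot.
- lugol_mid (a point): Bystander: small clear bottle with a black cap, 33 mm diameter, 74 mm high; its centre, 37 mm above its foot.

How it is judged:
By the outcome, as a careful person would: the job done as asked, in the order asked, and still so for the second after the job is handed in, with the robot touching nothing.
It also fails if it takes over 64 s, if anything falls off the work surface, if the arm or the gripper's body presses on something with over 40 N, if the wrist force passes 120 N, or if a joint passes its speed limit or range.

### The arm

A 6-joint arm with a two-finger parallel gripper is mounted at the origin on a cart in front of the work surface, level with it; the furniture and walls round the work are solid. World frame = base frame: x ahead of the robot, y to its left, z up, the work surface at z = 0. Lengths are in m, angles in degrees, forces in N, time in s.
With the tool pointing down it reaches from about 0.275 to 0.725 m from the base axis. Payload 5.6 kg.
Tool frame: the origin (TCP) lies on the mounting face of the last link; the fingertips stand 173 mm ahead of it and the grasp point (between the pads) lies 155 mm ahead of it (finger_overhang is the z of the fingertips in the tool frame, in m); z points along the fingers, y is the direction in which the jaws open and shut (so a half turn about z gives the same grasp; the last joint's range is limited). The gripper opens to 85 mm and grips with 20 to 120 N. Pads are 22 mm wide; open, the fingers measure 114 mm over their backs; the gripper's body (76 mm by 85 mm) begins 54 mm behind the grasp point. The pads swing forward as they close: fully open they stand 13 mm farther back than shut.
Start: joints at [-49.068, 14.616, 6.199, 0, -81.583, -16.306], TCP at [0.229, -0.5, 0.405] pointing down, gripper open.
Joint ranges: [-168.99, 168.99], [-69.2, 112.95], [-62.41, 85.93], [-164.36, 98.24], [-168.68, -3.75], [-174.98, 174.98]. Speed limits (degrees/s): [147.25, 147.25, 180, 180, 180, 180].

### API

Orientations are given as [roll, pitch, yaw] about the fixed x, y, z axes, in that order (R = Rz(yaw) Ry(pitch) Rx(roll)).
In Python, from plant import * gives the robot as it stands.
- The arm moves only by the shell command python3 -m pendant 'ROWS' [FORCE]. ROWS is JSON, one flat list of numbers, 7 for each row, row after row: the shift along the tool's x, y, z in mm, then the turn, a rotation vector about the tool's x, y, z in rad, then the opening, from 0 (shut) to 1 (fully open). In form: [tx, ty, tz, rx, ry, rz, hand, tx, ty, tz, rx, ry, rz, hand, ...]. A call has exactly 8 rows; each row shifts and turns the pose as measured when the row begins, along the tool's axes as they then stand; what a row does not reach is not made up. A row lasts 1/12 s, in which the tool goes at most 41.7 mm and 7.16 degrees, less where a joint would pass 70% of its speed; a pose out of reach is approached as far as the arm can. A call is refused whole if a number of a shift passes 41.7 or a number of a turn 0.125, either way. A call with a gripper value outside its range is refused whole. The fingers move at their own pace and stop on an object; FORCE is the grip in N (left out, the last holds). Time passes only in rows, so rows that do not move let the fingers close, or fill a call up. It gives the time, the measured TCP pose, the force and the opening at its end, in the units of the state.
- sense(): the state, without advancing time (a new reading comes with each control period).
- snapshot(name): name is "scene" or "top" or "wrist"; returns the picture (384x512x3 uint8, red, green, blue); there is no depth.
- camera_info(name): a dict with "mtx" (3x3 intrinsics, pixels), "world_from_camera" (4x4, takes a point from camera to world coordinates). Camera axes: x right, y up, looking along -z (the intrinsics and any distortion apply to the point x, -y, -z); pixel columns grow to the right and rows downward; lengths in m; the calibration is good to about 2 mm. The wrist camera is an equidistant fisheye: a pixel r from the principal point sees the ray r / f radians off the axis. A picture is of the moment at which its call begins: read the wrist's pose just before it. camera_info takes no time and is no camera call; for the wrist camera it gives the pose at the moment of the call.
- hand_in(): hands the job in, once; it reports no verdict.
The state is a dict: "clock": time; "joints": joint angles; "qvel": joint speeds; "joint_torque": joint torques, N m; "tool_pos": TCP position; "ee_rot": TCP orientation; "wrist_force": force on the tool from outside, world axes, zero at the start; "moment": the same for the moment, N m; "gripper_width": opening from 0.0 (shut) to 1.0 (fully open).
Only numpy, scipy, OpenCV 4.12 (cv2) and the standard library are available. Lean on these libraries where they do the work, as an engineer would, in place of code of your own. Each camera call takes 0.05 s, during which the arm holds its last target.

## Working session

There is one attempt and no reset: what is moved stays moved. The work goes in short steps, Python scripts to look and compute and a shell command to move; the robot and the scene stay as the last step left them, time stands still between calls to the robot, and variables do not carry over. Pictures are saved under pics/ and viewed, and the job is handed in when it is done.

```bash
ls; mkdir -p pics; python3 - <<'E'
from plant import *
import cv2
print(sense())
for n in ["scene","top","wrist"]:
    c=camera_info(n); print(n,c)
    cv2.imwrite(f"pics/{n}0.png",cv2.cvtColor(snapshot(n),cv2.COLOR_RGB2BGR))
E
```

```text
pics
{'clock': 0.0, 'joints': array([-4.90686552e+01,  1.46538972e+01,  6.13093011e+00, -2.78576748e-02,
       -8.15830649e+01, -1.63066168e+01]), 'qvel': array([-0.02954083,  0.0556017 ,  0.02378956, -0.05414125,  0.03507522,
        0.00891002]), 'joint_torque': array([-1.82757631e-04, -3.86630237e+01,  2.37937135e+01,  5.36513954e+00,
       -5.99651918e-03, -6.02019895e-05]), 'tool_pos': array([ 0.22917115, -0.49980128,  0.40378768]), 'ee_rot': array([ 1.79890497e+02, -3.32986663e-03, -1.55379372e+02]), 'wrist_force': array([ 0.62674421, -0.17770787,  0.07730021]), 'moment': array([-0.00881624,  0.05479539, -0.0497146 ]), 'gripper_width': 0.9999882260900852}
scene {'mtx': array([[350.90193315,   0.        , 254.16034909],
       [  0.        , 350.90193315, 195.87539401],
       [  0.        ,   0.        ,   1.        ]]), 'world_from_camera': array([[-0.86426466,  0.28797057, -0.4124555 ,  0.13623617],
       [-0.50301847, -0.5018484 ,  0.70364806,  0.76523967],
       [-0.0043602 ,  0.81561089,  0.57858436,  0.56652315],
       [ 0.        ,  0.        ,  0.        ,  1.     
[... 273 characters left out ...]
922,  0.01186564, -0.00455654,  0.18851876],
       [-0.00374435,  0.0675927 ,  0.99770597,  0.96130144],
       [ 0.        ,  0.        ,  0.        ,  1.        ]])}
wrist {'mtx': array([[297.31863964,   0.        , 254.55557185],
       [  0.        , 297.31863964, 194.12423956],
       [  0.        ,   0.        ,   1.        ]]), 'world_from_camera': array([[-4.16677326e-01, -8.69839166e-01, -2.64120865e-01,
         1.62680872e-01],
       [ 9.09054236e-01, -3.98499767e-01, -1.21730570e-01,
        -5.31307046e-01],
       [ 6.33914408e-04, -2.90822559e-01,  9.56776796e-01,
         3.73879467e-01],
       [ 0.00000000e+00,  0.00000000e+00,  0.00000000e+00,
         1.00000000e+00]])}
```

View pics/scene0.png

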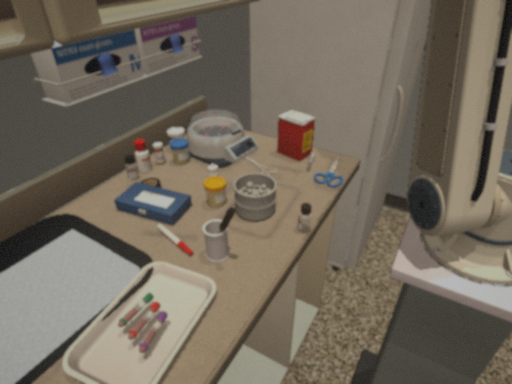

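View pics/top0.png

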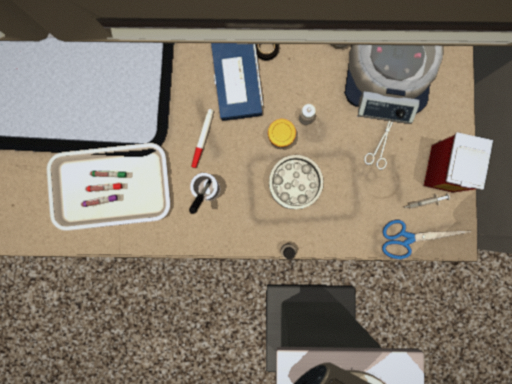

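```bash
python3 - <<'E'
import cv2
t=cv2.imread('pics/top0.png'); s=cv2.imread('pics/scene0.png')
cv2.imwrite('pics/topc0.png',cv2.resize(t[100:300,180:440],None,fx=3,fy=3,interpolation=cv2.INTER_CUBIC))
E
cat > h.py <<'E'
from plant import *
import numpy as np, cv2, json
from scipy.spatial.transform import Rotation as R
def proj(n,P,c=None):
    c=c or camera_info(n); T=np.array(c['world_from_camera']);K=np.array(c['mtx'])
    p=T[:3,:3].T@(np.asarray(P,float)-T[:3,3]); x,y,z=p[0],-p[1],-p[2]
    if n=='wrist':
        r=np.hypot(x,y);th=np.arctan2(r,z);s=th/r if r>1e-9 else 1/z
        return np.array([K[0,0]*x*s+K[0,2],K[1,1]*y*s+K[1,2]])
    return np.array([K[0,0]*x/z+K[0,2],K[1,1]*y/z+K[1,2]])
def back(n,u,v,z,c=None):
    c=c or camera_info(n); T=np.array(c['world_from_camera']);K=np.array(c['mtx'])
    a=(u-K[0,2])/K[0,0];b=(v-K[1,2])/K[1,1]
    if n=='wrist':
        th=np.hypot(a,b); s=np.sin(th)/th if th>1e-9 else 1; d=np.array([a*s,-b*s,-np.cos(th)])
    else: d=np.array([a,-b,-1])
    d=T[:3,:3]@d; o=T[:3,3]
    return o+d*(z-o[2])/d[2]
def save(n,f):
    im=cv2.cvtColor(snapshot(n),cv2.COLOR_RGB2BGR); cv2.imwrite('pics/'+f,im); return im
def pose():
    s=sense(); return np.array(s['tool_pos']),R.from_euler('xyz',s['ee_rot'],degrees=True)
E
python3 - <<'E'
from h import *
print('sieve rim',back('top',296.5,182,0.078))
print('beaker rim',back('top',204,187,0.08))
print('handle top',back('top',195,210,.15))
print('bottle',back('top',289,250,.074)); print('cup',back('top',282,133,.07))
E
```

```text
sieve rim [0.50789457 0.12482379 0.078     ]
beaker rim [0.49524359 0.31363045 0.08      ]
handle top [0.44662667 0.31962776 0.15      ]
bottle [0.36929196 0.13881394 0.074     ]
cup [0.6105631  0.15511514 0.07      ]
```

View pics/topc0.png

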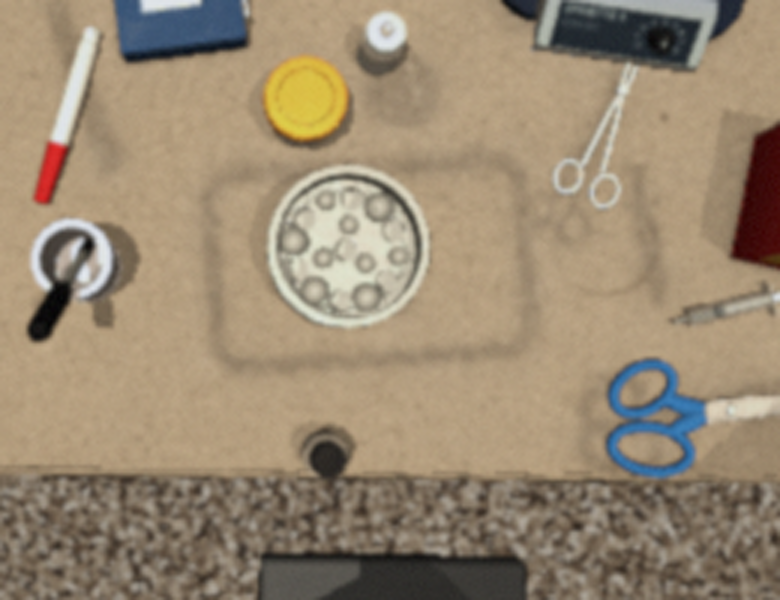

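View pics/wrist0.png

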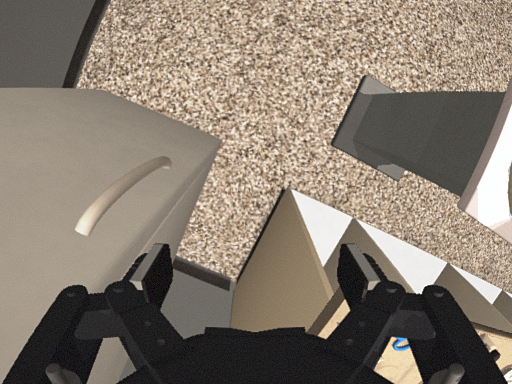

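```bash
python3 - <<'E'
import cv2
t=cv2.imread('pics/top0.png'); s=cv2.imread('pics/scene0.png')
a=cv2.resize(t[160:230,170:240],None,fx=8,fy=8,interpolation=cv2.INTER_CUBIC)
b=cv2.resize(s[195:270,185:260],None,fx=8,fy=8,interpolation=cv2.INTER_CUBIC)
cv2.imwrite('pics/a0.png',a);cv2.imwrite('pics/b0.png',b)
cv2.imwrite('pics/c0.png',cv2.resize(t[150:215,262:332],None,fx=8,fy=8,interpolation=cv2.INTER_CUBIC))
E
```

```text
(no output)
```

View pics/a0.png

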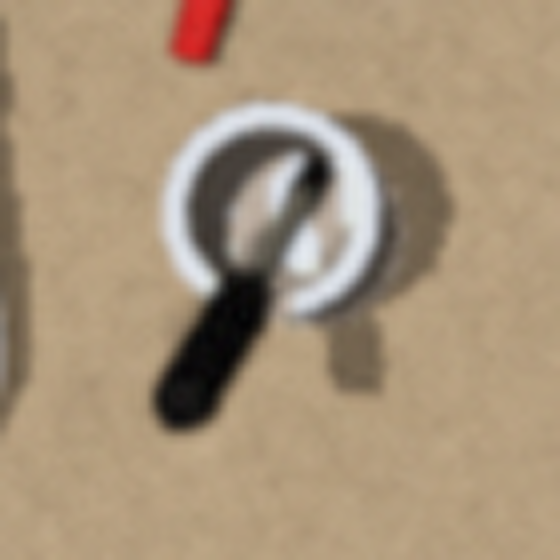

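View pics/b0.png

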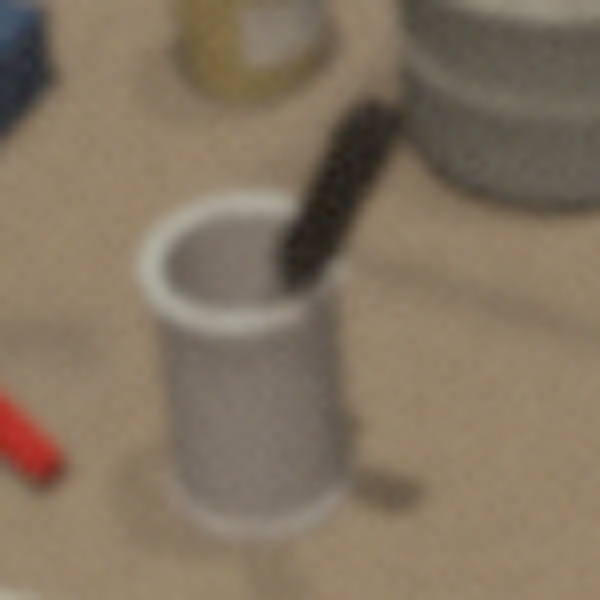

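View pics/c0.png

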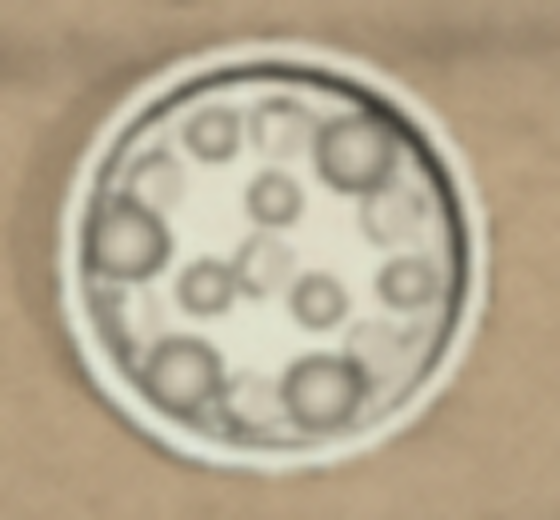

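```bash
cat > rod.py <<'E'
from h import *
from scipy.optimize import least_squares
ct,cs=camera_info('top'),camera_info('scene')
def f(p):
    x,y,az,t=p; d=np.array([np.sin(t)*np.cos(az),np.sin(t)*np.sin(az),np.cos(t)]); tip=np.array([x,y,.008])
    r=[]
    for n,c,s,uv in [('top',ct,.160,(192.9,210.)),('top',ct,.094,(200.9,195.)),('scene',cs,.160,(231.7,210)),('top',ct,.018,(209,181.5))]:
        r+=list(proj(n,tip+d*s,c)-uv)
    return r
s=least_squares(f,[.51,.3,np.pi,.45]); x,y,az,t=s.x
print(s.x,np.degrees(s.x[2:]),np.round(s.fun,1))
d=np.array([np.sin(t)*np.cos(az),np.sin(t)*np.sin(az),np.cos(t)]);tip=np.array([x,y,.008])
print('d',d,'grip',tip+.128*d,'end',tip+.165*d)
# sieve from ellipses
print('rim',back('top',262+274/8,150+253/8,.078,ct)); 
for q in [(274,253)]: pass
H=[(262,262),(282,125),(155,178),(137,310),(255,400),(378,348),(395,215)]
for u,v in H: print('hole',np.round(back('top',262+u/8,150+v/8,.042,ct),4))
print('beaker base scene', back('scene',185+258/8,195+440/8,.02,cs), 'rim scene',back('scene',185+238/8,195+262/8,.08,cs),'rim top',back('top',170+272/8,160+212/8,.08,ct))
E
python3 rod.py
```

```text
[0.51973808 0.30982803 2.96389302 0.47926645] [169.81856118  27.4599446 ] [ 0.4 -0.3  0.2  0.5 -0.4  0.4 -0.1 -0. ]
d [-0.45386697  0.08151177  0.88733342] grip [0.46164311 0.32026153 0.12157868] end [0.44485003 0.32327747 0.15441001]
rim [0.50865851 0.12534042 0.078     ]
hole [0.5095 0.1259 0.042 ]
hole [0.5462 0.1209 0.042 ]
hole [0.5316 0.1546 0.042 ]
hole [0.4962 0.1591 0.042 ]
hole [0.4727 0.1275 0.042 ]
hole [0.4869 0.095  0.042 ]
hole [0.5224 0.0906 0.042 ]
beaker base scene [0.49255797 0.3201124  0.02      ] rim scene [0.49682267 0.31647454 0.08      ] rim top [0.49626697 0.31365236 0.08      ]
```

```bash
cat > plan.py <<'E'
from h import *
import sys
# usage: plan(target pos, target R, n rows total, hand)
def plan(P,Rt,hand,n=None,vmax=40.,wmax=.12,dp=0):
    p,r=pose(); P=np.array(P,float)
    dr=(r.inv()*Rt).as_rotvec(); D=np.linalg.norm(P-p)*1000
    need=max(D/vmax,np.abs(dr).max()/wmax); N=n or int(np.ceil(need-1e-6)); 
    print('D mm %.1f rot deg %.1f need %.1f N %d'%(D,np.degrees(np.linalg.norm(dr)),need,N))
    rows=[];q=p.copy();rr=r
    for k in range(N):
        qn=p+(P-p)*(k+1)/N
        sh=rr.inv().apply(qn-q)*1000
        rv=dr/N
        rows.append([round(x,dp) for x in sh]+[round(x,3) for x in rv]+[hand]); q=qn; rr=rr*R.from_rotvec(rv)
    for i,w in enumerate(rows[:16]): print(json.dumps(w)[1:-1].replace('.0,',',').replace(' ',''))
def down(yaw): return R.from_euler('xyz',[180,0,yaw],degrees=True)
def along(d,yvec):
    z=-np.array(d)/np.linalg.norm(d); y=np.array(yvec,float); y-=z*(y@z); y/=np.linalg.norm(y); x=np.cross(y,z)
    return R.from_matrix(np.stack([x,y,z],1))
d=np.array([-.45387,.08151,.88733]); tip=np.array([.5197,.3098,.008])
Rg=along(d,[-.177,-.984,0])
E
python3 - <<'E'
from plan import *
print(Rg.as_euler('xyz',degrees=True), tip+d*.29, tip+d*.39)
# leg via yaw -100
p,r=pose()
plan([.38,-.22,.40],down(-100.4),1,n=8)
E
```

```text
[-179.9925987   -27.46016991  -10.19720557] [0.3880777 0.3334379 0.2653257] [0.3426907 0.3415889 0.3540587]
D mm 317.9 rot deg 55.0 need 8.0 N 8
-32,24,1,0,0,-0.12,1
-34,20,1,0,0,-0.12,1
-36,16,1,0,0,-0.12,1
-38,11,1,0,0,-0.12,1
-39,7,1,0,0,-0.12,1
-40,2,1,0,0,-0.12,1
-40,-3,1,0,0,-0.12,1
-39,-8,1,0,0,-0.12,1
```

```bash
python3 -m pendant '[-32,24,1,0,0,-0.12,1,-34,20,1,0,0,-0.12,1,-36,16,1,0,0,-0.12,1,-38,11,1,0,0,-0.12,1,-39,7,1,0,0,-0.12,1,-40,2,1,0,0,-0.12,1,-40,-3,1,0,0,-0.12,1,-39,-8,1,0,0,-0.12,1]' 60
python3 - <<'E'
from plan import *
print(sense()['clock'],sense()['joints'])
plan([.40,.05,.39],down(-50),1,n=8)
E
```

```text
clock: 0.82
tool_pos: [0.3775, -0.2123, 0.3917]
ee_rot: [179.6, 0.2, -98.9]
wrist_force: [1.5, -0.5, -0.7]
gripper_width: 1.002
0.8167 [ -8.57295223   1.6850638  -10.95561707  -0.23642662 -77.77862666
  -0.25912721]
D mm 263.2 rot deg 48.9 need 7.1 N 8
-33,2,0,0.001,0.001,-0.107,1
-33,-1,0,0.001,0.001,-0.107,1
-33,-5,0,0.001,0.001,-0.107,1
-32,-8,0,0.001,0.001,-0.107,1
-31,-12,0,0.001,0.001,-0.107,1
-29,-15,0,0.001,0.001,-0.107,1
-28,-18,0,0.001,0.001,-0.107,1
-26,-21,0,0.001,0.001,-0.107,1
```

```bash
python3 -m pendant '[-33,2,0,0,0,-0.107,1,-33,-1,0,0,0,-0.107,1,-33,-5,0,0,0,-0.107,1,-32,-8,0,0,0,-0.107,1,-31,-12,0,0,0,-0.107,1,-29,-15,0,0,0,-0.107,1,-28,-18,0,0,0,-0.107,1,-26,-21,0,0,0,-0.107,1]'
python3 - <<'E'
from plan import *
print(sense()['clock'],sense()['joints'])
plan(tip+d*.38,Rg,1,n=8)
E
```

```text
clock: 1.48
tool_pos: [0.3944, 0.0664, 0.3915]
ee_rot: [179.9, 0.6, -47.1]
wrist_force: [0.4, 0.1, 0.3]
gripper_width: 0.999
1.4833 [ 31.96821045  -2.26043667 -14.76539452  -0.58890869 -77.71418782
  11.04633267]
D mm 282.3 rot deg 46.1 need 7.1 N 8
-29,-19,6,0.019,0.059,-0.079,1
-28,-21,5,0.019,0.059,-0.079,1
-26,-23,4,0.019,0.059,-0.079,1
-25,-25,3,0.019,0.059,-0.079,1
-23,-27,2,0.019,0.059,-0.079,1
-20,-29,1,0.019,0.059,-0.079,1
-18,-30,0,0.019,0.059,-0.079,1
-16,-32,-0,0.019,0.059,-0.079,1
```

```bash
python3 -m pendant '[-29,-19,6,0.019,0.059,-0.079,1,-28,-21,5,0.019,0.059,-0.079,1,-26,-23,4,0.019,0.059,-0.079,1,-25,-25,3,0.019,0.059,-0.079,1,-23,-27,2,0.019,0.059,-0.079,1,-20,-29,1,0.019,0.059,-0.079,1,-16,-25,0,0.019,0.059,-0.079,1,-8,-16,0,0.019,0.059,-0.079,1]'
python3 - <<'E'
from plan import *
print(sense()['clock'],sense()['joints'])
save('wrist','w1.png')
c=camera_info('wrist')
for s in (.165,.128,.094): print(s,proj('wrist',tip+d*s,c))
plan(tip+d*.38,Rg,1,n=2)
E
```

```text
clock: 2.15
tool_pos: [0.3414, 0.3339, 0.3472]
ee_rot: [-179.8, -28.7, -7.9]
wrist_force: [0.9, 0.2, 0.1]
gripper_width: 1.001
2.15 [ 71.12130135   3.14607249 -31.5923475   35.1708077  -54.7399172
  -9.57444881]
0.165 [251.11041726 221.63618834]
0.128 [252.56364696 205.17361856]
0.094 [253.56645373 193.8273631 ]
D mm 8.4 rot deg 3.1 need 0.4 N 2
2,-3,2,-0.011,-0.012,0.022,1
2,-3,2,-0.011,-0.012,0.022,1
```

View pics/w1.png

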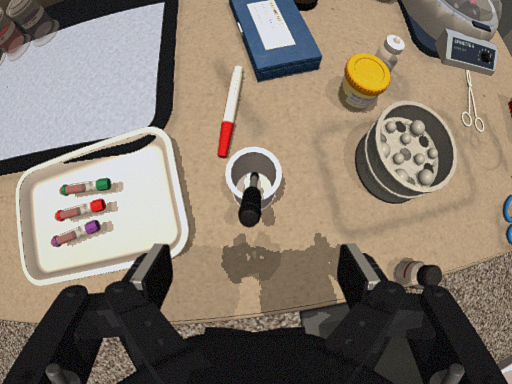

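```bash
python3 - <<'E'
import cv2
t=cv2.imread('pics/w1.png')
cv2.imwrite('pics/w1c.png',cv2.resize(t[140:235,210:300],None,fx=6,fy=6,interpolation=cv2.INTER_CUBIC))
E
```

```text
(no output)
```

View pics/w1c.png

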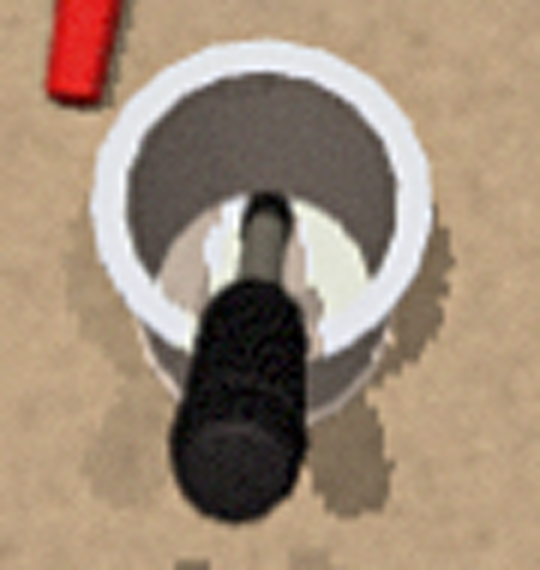

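```bash
cat > rod2.py <<'E'
from plan import *
from scipy.optimize import least_squares
ct,cs,cw=camera_info('top'),camera_info('scene'),camera_info('wrist')
def f(p):
    x,y,az,t=p; d=np.array([np.sin(t)*np.cos(az),np.sin(t)*np.sin(az),np.cos(t)]); tp=np.array([x,y,.008])
    r=[]
    for n,c,s,uv in [('top',ct,.160,(192.9,210.)),('top',ct,.094,(200.9,195.)),('scene',cs,.160,(231.7,210)),('top',ct,.018,(209,181.5)),
      ('wrist',cw,.163,(249.5,217.5)),('wrist',cw,.094,(253.4,191.5))]:
        r+=list(proj(n,tp+d*s,c)-uv)
    return r
s=least_squares(f,[.51,.3,np.pi,.45],loss='soft_l1'); x,y,az,t=s.x
print(s.x,np.degrees(s.x[2:]),np.round(s.fun,1))
d=np.array([np.sin(t)*np.cos(az),np.sin(t)*np.sin(az),np.cos(t)]);tip=np.array([x,y,.008])
print('d',d,'tip',tip,'grip',tip+.128*d)
print('beaker rim wrist',back('wrist',210+262/6,140+198/6,.08,cw))
E
python3 rod2.py
```

```text
[0.52036258 0.30904004 2.94104862 0.472006  ] [168.50967312  27.04395185] [ 0.  -1.3  0.2 -0.2 -1.5  0.1  0.1 -0.4  0.3  0.3 -0.1  0.7]
d [-0.44556145  0.09057217  0.890658  ] tip [0.52036258 0.30904004 0.008     ] grip [0.46333071 0.32063327 0.12200422]
beaker rim wrist [0.49978084 0.31443949 0.08      ]
```

```bash
sed -i 's/^d=.*/d=np.array([-.4456,.0906,.8907]); tip=np.array([.5204,.309,.008])/; s/^Rg=.*/Rg=along(d,[-.199,-.98,0])/' plan.py; python3 - <<'E'
from plan import *
plan(tip+d*.36,Rg,1,n=3)
p,r=pose()
E
```

```text
D mm 26.6 rot deg 4.5 need 0.7 N 3
2,-3,8,-0.011,-0.011,0.021,1
2,-3,8,-0.011,-0.011,0.021,1
2,-3,8,-0.011,-0.011,0.021,1
```

```bash
python3 -m pendant '[2,-3,8,-0.011,-0.011,0.021,1,2,-3,8,-0.011,-0.011,0.021,1,2,-3,8,-0.011,-0.011,0.021,1,0,0,12,0,0,0,1,0,0,12,0,0,0,1,0,0,10,0,0,0,1,0,0,6,0,0,0,1,0,0,0,0,0,0,1]'
python3 - <<'E'
from plan import *
plan(tip+d*.29,Rg,1,n=4)
E
```

```text
clock: 2.87
tool_pos: [0.3823, 0.3364, 0.2861]
ee_rot: [179.9, -26.4, -12.8]
wrist_force: [-0.4, -0.2, 0.5]
gripper_width: 1.0
D mm 21.7 rot deg 1.5 need 0.5 N 4
-0,-0,5,0.003,0.003,-0.005,1
-0,-0,5,0.003,0.003,-0.005,1
-0,-0,5,0.003,0.003,-0.005,1
-0,-0,5,0.003,0.003,-0.005,1
```

```bash
python3 -m pendant '[0,0,5,0.003,-0.008,-0.005,1,0,0,5,0.003,-0.002,-0.005,1,0,0,5,0.003,0,-0.005,1,0,0,5,0.003,0,-0.005,1,0,0,0,0,0,0,0.5,0,0,0,0,0,0,0.3,0,0,0,0,0,0,0.2,0,0,0,0,0,0,0.1]' 60
python3 - <<'E'
from plan import *
plan(tip+d*.29,Rg,1,n=4)
save('wrist','w2.png')
E
```

```text
clock: 3.53
tool_pos: [0.3931, 0.3338, 0.2676]
ee_rot: [-179.7, -25.7, -11.8]
wrist_force: [0.1, 0.3, 0.4]
gripper_width: 0.454
D mm 2.7 rot deg 1.4 need 0.2 N 4
-1,-0,0,-0.001,0.006,-0.001,1
-1,-0,0,-0.001,0.006,-0.001,1
-1,-0,0,-0.001,0.006,-0.001,1
-1,-0,0,-0.001,0.006,-0.001,1
```

View pics/w2.png

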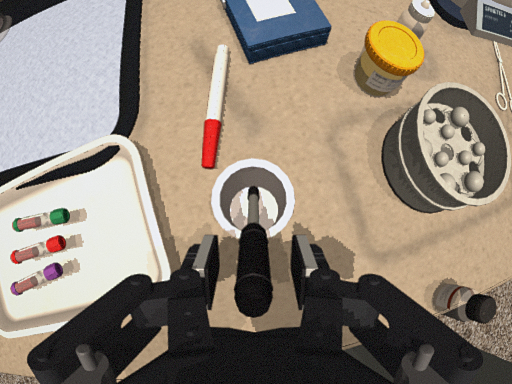

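```bash
python3 -m pendant '[-1,0,0,0,0.006,0,0.3,-1,0,0,0,0.006,0,0.2,-1,0,0,0,0.006,0,0.1,0,0,0,0,0.006,0,0,0,0,0,0,0,0,0,0,0,0,0,0,0,0,0,0,0,0,0,0,0,0,0,0,0,0,0,0]' 90
python3 - <<'E'
from plan import *
plan(tip+d*.29,Rg,1,n=4)
E
```

```text
clock: 4.25
tool_pos: [0.3894, 0.3349, 0.2667]
ee_rot: [-179.6, -27.2, -11.7]
wrist_force: [-1.3, 1.4, -0.3]
gripper_width: 0.161
D mm 1.9 rot deg 0.4 need 0.0 N 4
0,-0,0,-0.001,-0.001,-0.001,1
0,-0,0,-0.001,-0.001,-0.001,1
0,-0,0,-0.001,-0.001,-0.001,1
0,-0,0,-0.001,-0.001,-0.001,1
```

```bash
python3 -m pendant '[0,0,-3,0,0,0,0,0,0,-6,0,0,0,0,0,0,-8,0,0,0,0,1,0,-12,0,0,0,0,1,0,-18,0,0,0,0,1,0,-22,0,0,0,0,1,0,-25,0,0,0,0,1,0,-25,0,0,0,0]'
python3 - <<'E'
from plan import *
print(sense()['moment']);p,r=pose(); print(p-.29*(-r.apply([0,0,1])))
E
```

```text
clock: 4.92
tool_pos: [0.3377, 0.3426, 0.377]
ee_rot: [179.7, -26.9, -11.6]
wrist_force: [0.6, 0.5, 0.5]
gripper_width: 0.165
[0.41072269 1.32914895 0.09749304]
[0.46607241 0.31458319 0.11852162]
```

```bash
python3 - <<'E'
from plan import *
plan([.509,.1255,.41],down(-8),0,n=8)
E
```

```text
D mm 278.5 rot deg 27.2 need 7.0 N 8
25,22,8,0.003,-0.059,-0.008,0
26,22,7,0.003,-0.059,-0.008,0
26,23,5,0.003,-0.059,-0.008,0
26,23,4,0.003,-0.059,-0.008,0
26,23,2,0.003,-0.059,-0.008,0
26,23,1,0.003,-0.059,-0.008,0
26,24,-1,0.003,-0.059,-0.008,0
25,24,-3,0.003,-0.059,-0.008,0
```

```bash
python3 -m pendant '[25,22,4,0.003,-0.059,-0.008,0,26,22,4,0.003,-0.059,-0.008,0,26,23,4,0.003,-0.059,-0.008,0,26,23,3,0.003,-0.059,-0.008,0,26,23,2,0.003,-0.059,-0.008,0,26,23,1,0.003,-0.059,-0.008,0,20,18,-1,0.003,-0.059,-0.008,0,12,12,-2,0.003,-0.055,-0.008,0]'
python3 - <<'E'
from plan import *
plan([.509,.1255,.41],down(-8),0,n=8)
save('wrist','w3.png');save('scene','s3.png')
p,r=pose()
for z in [.29]: print(proj('wrist',p+r.apply([0,0,z])))
print('sieve centre', proj('wrist',[.509,.1255,.043]))
E
```

```text
clock: 5.58
tool_pos: [0.4887, 0.1498, 0.4291]
ee_rot: [-178.2, 0.5, -5.7]
wrist_force: [-0.2, 0.2, -1.4]
gripper_width: 0.165
D mm 37.0 rot deg 3.0 need 0.9 N 8
3,3,2,-0.004,0.001,0.005,0
3,3,2,-0.004,0.001,0.005,0
3,3,2,-0.004,0.001,0.005,0
3,3,2,-0.004,0.001,0.005,0
3,3,2,-0.004,0.001,0.005,0
3,3,2,-0.004,0.001,0.005,0
3,3,2,-0.004,0.001,0.005,0
3,3,2,-0.004,0.001,0.005,0
[253.74387049 190.14016337]
sieve centre [281.69445437 148.30313827]
```

View pics/w3.png

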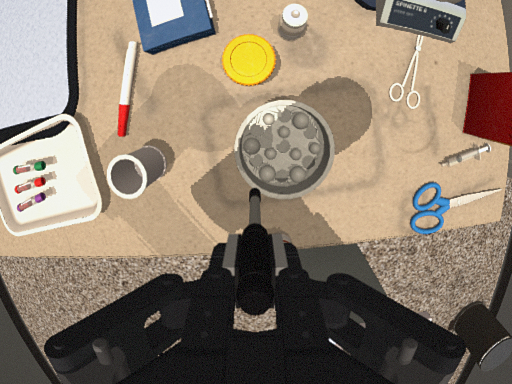

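View pics/s3.png

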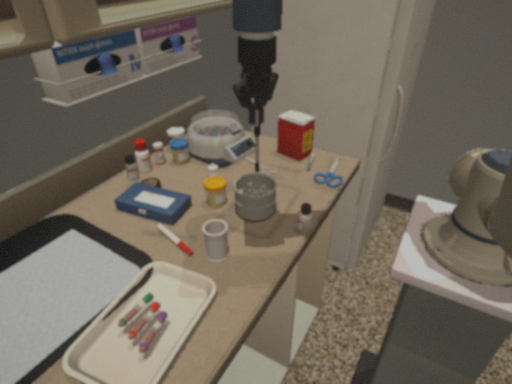

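```bash
cat > balls.py <<'E'
from plan import *
C=np.array([.509,.1255])
def holes(ang=-7.8):
    a=np.radians(ang+60*np.arange(6)); return np.vstack([[0,0],np.stack([37*np.cos(a),37*np.sin(a)],1)])
def rel(P): return np.round((np.array(P)[:2]-C)*1000,1)
E
python3 - <<'E'
from balls import *
from scipy.optimize import least_squares
ct=camera_info('top')
H=[(262,262),(282,125),(155,178),(137,310),(255,400),(378,348),(395,215)]
hp=np.array([back('top',262+u/8,150+v/8,.0415,ct)[:2] for u,v in H])
f=lambda q:((q[:2]+holes(q[2])/1000-hp)*1000).ravel()
s=least_squares(f,[.509,.1255,-7.]); print(s.x,np.round(s.fun,1))
for n,z,L in (('L',.053,[(356,150),(127,240),(182,370),(322,390)]),('S',.050,[(212,132),(273,197),(207,287),(318,300),(407,282)])):
    for u,v in L: print(n,rel(back('top',262+u/8,150+v/8,z,ct)))
print(np.round(holes(),1))
im=cv2.imread('pics/w3.png'); cv2.imwrite('pics/w3c.png',cv2.resize(im[95:205,230:340],None,fx=5,fy=5,interpolation=cv2.INTER_CUBIC))
E
```

```text
[ 0.50939743  0.12476994 -7.02485602] [-0.1 -1.1 -0.1 -0.6  0.  -0.3 -1.3 -0.2 -0.   1.8  0.2  0.3  1.4  0.1]
L [ 29.4 -23.4]
L [ 4.9 36.7]
L [-29.2  22. ]
L [-34.  -14.8]
S [34.1 14.5]
S [17.  -1.8]
S [-7.  15.4]
S [-10.1 -13.8]
S [ -5.1 -37.3]
[[  0.    0. ]
 [ 36.7  -5. ]
 [ 22.7  29.2]
 [-14.   34.3]
 [-36.7   5. ]
 [-22.7 -29.2]
 [ 14.  -34.3]]
```

View pics/w3c.png

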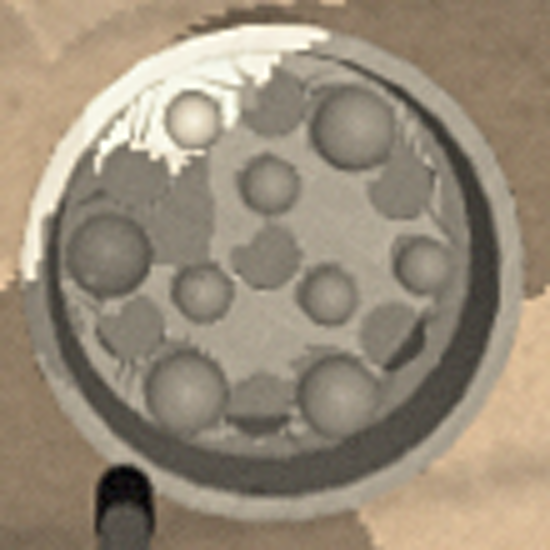

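```bash
cat > st.py <<'E'
from plan import *
C=np.array([.5092,.125]); L=.292; YAW=0.
a=np.radians(-7+60*np.arange(6)); HO=np.vstack([[0,0],np.stack([37*np.cos(a),37*np.sin(a)],1)])
def tipnow():
    p,r=pose(); t=p+r.apply([0,0,L]); return t
def rep():
    t=tipnow(); s=sense(); print('t %.2f tip rel %.1f %.1f z %.1f  rot %s F %s'%(s['clock'],*((t[:2]-C)*1000),t[2]*1000,np.round(s['ee_rot'],1),np.round(s['wrist_force'],1)))
def go(x,y,z,n=8):
    rep()
    plan([C[0]+x/1000,C[1]+y/1000,z/1000+L],down(YAW),0,n=n,dp=1)
def look(f,x0=0,fx=5):
    c=camera_info('wrist'); im=save('wrist',f+'.png')
    u,v=proj('wrist',[*C,.05],c); u=int(u);v=int(v); x0=max(0,u-60);y0=max(0,v-60)
    cv2.imwrite('pics/'+f+'c.png',cv2.resize(im[y0:y0+120,x0:x0+120],None,fx=fx,fy=fx,interpolation=cv2.INTER_CUBIC))
    np.savez('pics/'+f+'.npz',mtx=c['mtx'],T=c['world_from_camera'],o=[x0,y0,fx])
def loc(f,uv,z):
    q=np.load('pics/'+f+'.npz'); c={'mtx':q['mtx'],'world_from_camera':q['T']}; o=q['o']
    for u,v in uv: print(np.round((back('wrist',o[0]+u/o[2],o[1]+v/o[2],z,c)[:2]-C)*1000,1))
E
python3 - <<'E'
from st import *
go(32.5,-2.5,95,8)
E
```

```text
t 5.68 tip rel -21.1 33.6 z 136.8  rot [-178.3    0.5   -5.9] F [0.7 0.7 0.1]
D mm 72.2 rot deg 6.1 need 1.8 N 8
6.9,2.9,5.1,-0.004,0.001,-0.013,0
6.8,2.9,5.1,-0.004,0.001,-0.013,0
6.8,3,5.1,-0.004,0.001,-0.013,0
6.8,3.1,5.1,-0.004,0.001,-0.013,0
6.7,3.1,5.1,-0.004,0.001,-0.013,0
6.7,3.2,5.2,-0.004,0.001,-0.013,0
6.6,3.3,5.2,-0.004,0.001,-0.013,0
6.6,3.3,5.2,-0.004,0.001,-0.013,0
```

```bash
python3 -m pendant '[8,3,5,-0.004,0.001,-0.013,0,8,3.5,5,-0.004,0.001,-0.013,0,8,3.5,5,-0.004,0.001,-0.013,0,8,4,5,-0.004,0.001,-0.013,0,8,4,5,-0.004,0.001,-0.013,0,8,4,5,-0.004,0.001,-0.013,0,5,3,5,-0.004,0.001,-0.013,0,1,1,3,-0.004,0.001,-0.013,0]'
python3 - <<'E'
from st import *
go(32.5,-2.5,46,8)
look('w4')
E
```

```text
clock: 6.35
tool_pos: [0.5393, 0.1255, 0.3925]
ee_rot: [-179.8, -0.5, 0.8]
wrist_force: [-0.9, -0.6, -1.1]
gripper_width: 0.16
t 6.35 tip rel 32.4 1.4 z 100.6  rot [-179.8   -0.5    0.8] F [-0.9 -0.6 -1.1]
D mm 54.7 rot deg 0.9 need 1.4 N 8
0.2,0.4,6.8,-0,-0.001,0.002,0
0.2,0.4,6.8,-0,-0.001,0.002,0
0.3,0.4,6.8,-0,-0.001,0.002,0
0.3,0.4,6.8,-0,-0.001,0.002,0
0.3,0.4,6.8,-0,-0.001,0.002,0
0.3,0.4,6.8,-0,-0.001,0.002,0
0.3,0.4,6.8,-0,-0.001,0.002,0
0.3,0.4,6.8,-0,-0.001,0.002,0
```

View pics/w4c.png

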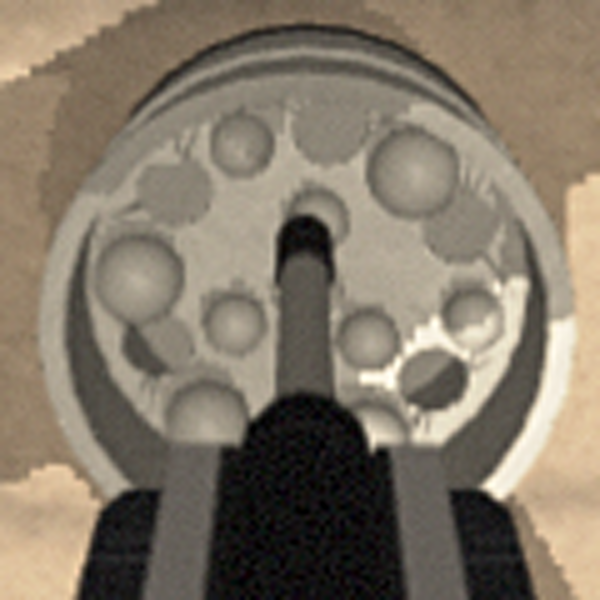

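```bash
python3 - <<'E'
from st import *
t=tipnow(); u=proj('wrist',t); q=np.load('pics/w4.npz')['o']; print((u-q[:2])*q[2])
t2=tipnow()+[0,0,.005]; u=proj('wrist',t2); print((u-q[:2])*q[2])
for h in HO: print((proj('wrist',[C[0]+h[0]/1000,C[1]+h[1]/1000,.043])-q[:2])*q[2])
loc('w4',[(243,143),(319,215),(235,322),(368,337),(473,315)],.05)
print(); loc('w4',[(140,277),(413,172),(205,418)],.053)
E
```

```text
[297.85530496 222.36057821]
[297.73579244 229.86260344]
[302.67532611 290.06028389]
[325.65072161 131.52241445]
[171.43380501 193.04616755]
[153.7757149  347.40075809]
[281.16535386 438.17977653]
[428.70189866 382.88304822]
[455.38608125 230.89745771]
[35.9 13.5]
[20.  -3.1]
[-5.1 15.2]
[ -8.2 -14.6]
[ -2.7 -38. ]

[ 6.1 36. ]
[ 30.7 -23.2]
[-27.2  21.9]
```

```bash
python3 -m pendant '[0.5,0.6,7,0,-0.001,0.002,0,0.5,0.6,8,0,-0.002,0.002,0,0.5,0.6,8,0,-0.002,0.002,0,0.5,0.6,8,0,-0.002,0.002,0,0.3,0.4,8,0,-0.001,0.002,0,0,0.4,6,0,0,0.002,0,0,0,4,0,0,0,0,0,0,2,0,0,0,0]'
python3 - <<'E'
from st import *
go(13,-1,46,10)
E
```

```text
clock: 7.07
tool_pos: [0.5397, 0.1236, 0.3363]
ee_rot: [-179.8, 0.1, 0.2]
wrist_force: [-1.2, -0.2, -0.4]
gripper_width: 0.161
t 7.07 tip rel 30.0 -0.3 z 44.3  rot [-1.798e+02  1.000e-01  2.000e-01] F [-1.2 -0.2 -0.4]
D mm 17.6 rot deg 0.3 need 0.4 N 10
-1.8,-0,-0.2,-0,0,0,0
-1.8,-0,-0.2,-0,0,0,0
-1.8,-0,-0.2,-0,0,0,0
-1.8,-0,-0.2,-0,0,0,0
-1.8,-0,-0.2,-0,0,0,0
-1.8,-0,-0.2,-0,0,0,0
-1.8,-0,-0.2,-0,0,0,0
-1.8,-0,-0.2,-0,0,0,0
-1.8,-0,-0.2,-0,0,0,0
-1.8,-0,-0.2,-0,0,0,0
```

```bash
python3 -m pendant '[0,1,-0.5,0,0,0,0,-1.5,0.5,-0.5,0,0,0,0,-1.8,0,-0.4,0,0,0,0,-1.8,0,-0.3,0,0,0,0,-1.8,0,0,0,0,0,0,-1.8,0,0,0,0,0,0,-1.8,0,0,0,0,0,0,-1,0,0,0,0,0,0]'
python3 - <<'E'
from st import *
rep(); look('w5')
E
```

```text
clock: 7.73
tool_pos: [0.5274, 0.1219, 0.3393]
ee_rot: [-179.8, -0.0, 0.2]
wrist_force: [-0.8, -0.5, -0.5]
gripper_width: 0.162
t 7.73 tip rel 18.4 -1.9 z 47.3  rot [-179.8   -0.     0.2] F [-0.8 -0.5 -0.5]
```

View pics/w5c.png

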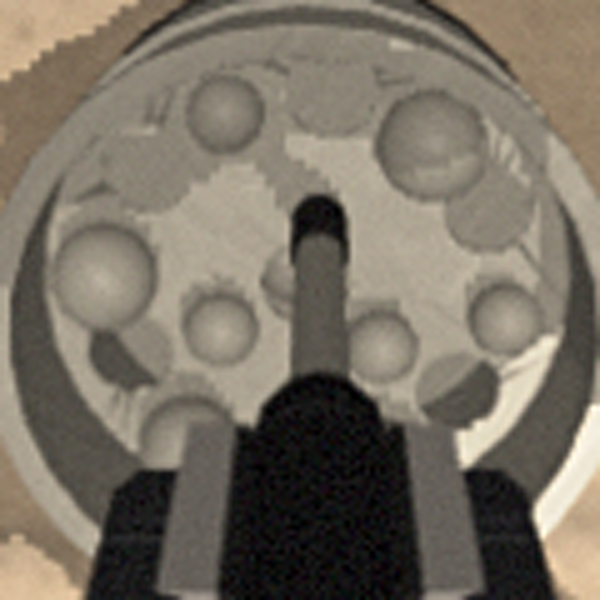

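```bash
python3 -m pendant '[-1.5,0,0.1,0,0,0,0,-1.8,0,0.1,0,0,0,0,-1.8,0,0.1,0,0,0,0,-1.8,0,0.1,0,0,0,0,-1.5,0,0,0,0,0,0,0,0,0,0,0,0,0,2,0,0,0,0,0,0,4,0,0,0,0,0,0]'
python3 - <<'E'
from st import *
rep(); look('w6')
E
```

```text
clock: 8.45
tool_pos: [0.5237, 0.122, 0.3392]
ee_rot: [-179.7, -0.0, 0.2]
wrist_force: [0.5, -0.4, -0.3]
gripper_width: 0.163
t 8.45 tip rel 14.8 -1.7 z 47.2  rot [-179.7   -0.     0.2] F [ 0.5 -0.4 -0.3]
```

View pics/w6c.png

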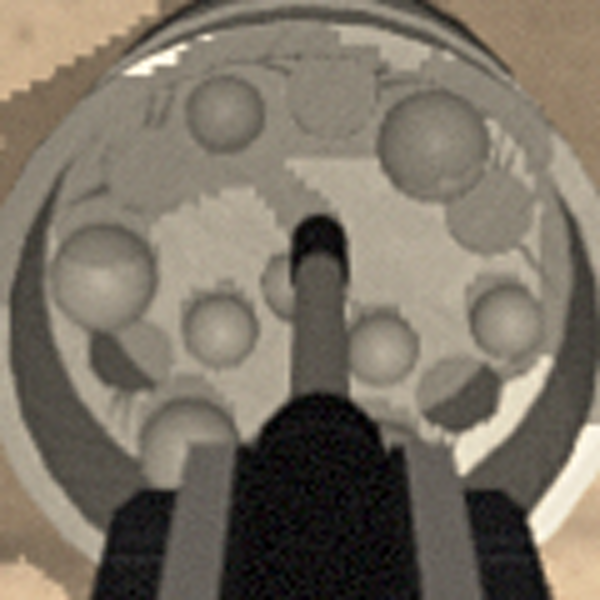

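```bash
python3 - <<'E'
from st import *
print('S1 S3 S4 S5');loc('w6',[(226,114),(220,328),(382,346),(507,316)],.05)
print('L2,L1');loc('w6',[(104,275),(434,146),(190,450)],.053)
print('holes');loc('w6',[(333,97),(490,210),(457,392),(130,350)],.043); print(HO)
go(-13,31,70,8)
E
```

```text
S1 S3 S4 S5
[35.6 13.8]
[-4.9 15.5]
[ -8.4 -14.7]
[ -2.4 -37.9]
L2,L1
[ 6.3 36.4]
[ 30.6 -23.2]
[-28.6  21.5]
holes
[37.3 -5.3]
[ 16.1 -34.8]
[-20.6 -29.8]
[-12.2  33.5]
[[  0.           0.        ]
 [ 36.72420761  -4.50916571]
 [ 22.26715586  29.54951387]
 [-14.45705175  34.05867958]
 [-36.72420761   4.50916571]
 [-22.26715586 -29.54951387]
 [ 14.45705175 -34.05867958]]
t 8.50 tip rel 15.6 -1.7 z 47.1  rot [-1.798e+02 -1.000e-01  2.000e-01] F [1.3 0.4 0.1]
D mm 49.8 rot deg 0.3 need 1.2 N 8
-3.5,-4.3,-2.9,-0.001,-0,0,0
-3.5,-4.3,-2.9,-0.001,-0,0,0
-3.5,-4.3,-2.9,-0.001,-0,0,0
-3.5,-4.3,-2.9,-0.001,-0,0,0
-3.5,-4.3,-2.9,-0.001,-0,0,0
-3.5,-4.3,-2.9,-0.001,-0,0,0
-3.5,-4.3,-2.9,-0.001,-0,0,0
-3.5,-4.3,-2.9,-0.001,-0,0,0
```

```bash
python3 -m pendant '[1,0,-8,0,0,0,0,0,0,-14,0,0,0,0,-7,-6,-3,0,0,0,0,-7,-8,0,0,0,0,0,-7,-8,0,0,0,0,0,-4,-6,0,0,0,0,0,-2,-2,0,0,0,0,0,0,0,0,0,0,0,0]'
python3 - <<'E'
from st import *
go(-12,30.5,46,8)
E
```

```text
clock: 9.17
tool_pos: [0.4962, 0.1552, 0.3649]
ee_rot: [-179.8, 0.0, 0.2]
wrist_force: [-0.2, -0.7, -0.7]
gripper_width: 0.165
t 9.17 tip rel -13.2 31.4 z 72.9  rot [-179.8    0.     0.2] F [-0.2 -0.7 -0.7]
D mm 26.9 rot deg 0.3 need 0.7 N 8
0.1,-0,3.4,-0.001,0,0,0
0.1,-0,3.4,-0.001,0,0,0
0.1,-0,3.4,-0.001,0,0,0
0.1,-0,3.4,-0.001,0,0,0
0.1,-0,3.4,-0.001,0,0,0
0.1,-0,3.4,-0.001,0,0,0
0.1,-0,3.4,-0.001,0,0,0
0.1,-0,3.4,-0.001,0,0,0
```

```bash
python3 -m pendant '[0.3,0,5,0,0,0,0,0.3,0,6,0,0,0,0,0.3,0,6,0,0,0,0,0.2,0,5,0,0,0,0,0,0,2.5,0,0,0,0,0,0.5,0,0,0,0,0,0.6,1.6,0,0,0,0,0,0.7,1.7,0,0,0,0,0]'
python3 - <<'E'
from st import *
go(-3.5,8.5,46,10)
E
```

```text
clock: 9.83
tool_pos: [0.4985, 0.1509, 0.3354]
ee_rot: [-179.9, 0.3, 0.2]
wrist_force: [-0.6, -0.4, -0.1]
gripper_width: 0.162
t 9.83 tip rel -11.9 26.4 z 43.4  rot [-179.9    0.3    0.2] F [-0.6 -0.4 -0.1]
D mm 19.0 rot deg 0.3 need 0.5 N 10
0.7,1.7,-0.3,-0,0,0,0
0.7,1.7,-0.3,-0,0,0,0
0.7,1.7,-0.3,-0,0,0,0
0.7,1.7,-0.3,-0,0,0,0
0.7,1.7,-0.3,-0,0,0,0
0.7,1.7,-0.3,-0,0,0,0
0.7,1.7,-0.3,-0,0,0,0
0.7,1.7,-0.3,-0,0,0,0
0.7,1.7,-0.3,-0,0,0,0
0.7,1.7,-0.3,-0,0,0,0
```

```bash
python3 -m pendant '[0.3,0.7,-1.5,0,0,0,0,0.7,1.7,-0.8,0,0,0,0,0.7,1.7,-0.2,0,0,0,0,0.7,1.7,0,0,0,0,0,0.7,1.7,0,0,0,0,0,0.7,1.7,0,0,0,0,0,0.7,1.7,0,0,0,0,0,0.7,1.7,0,0,0,0,0]'
python3 - <<'E'
from st import *
rep();look('w7')
E
```

```text
clock: 10.5
tool_pos: [0.5048, 0.1367, 0.3395]
ee_rot: [-179.8, 0.1, 0.1]
wrist_force: [0.1, 0.2, -0.3]
gripper_width: 0.162
t 10.50 tip rel -4.9 12.5 z 47.5  rot [-1.798e+02  1.000e-01  1.000e-01] F [ 0.1  0.2 -0.3]
```

View pics/w7c.png

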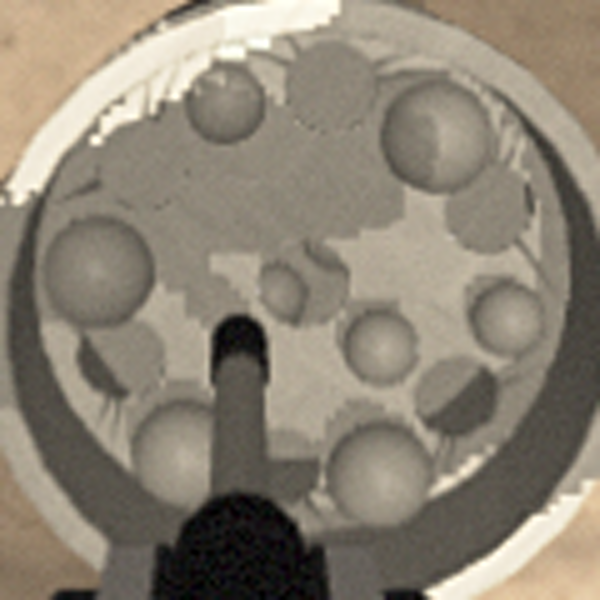

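```bash
python3 - <<'E'
from st import *
loc('w7',[(379,345),(507,316),(226,103)],.05);loc('w7',[(380,470),(180,452)],.053)
go(-19,-27,70,8)
E
```

```text
[ -8.4 -14.3]
[ -2.8 -37.8]
[35.9 13.8]
[-31.8 -14.9]
[-28.3  22.2]
t 10.55 tip rel -4.8 12.2 z 47.5  rot [-1.799e+02  1.000e-01  1.000e-01] F [ 0.1 -0.5  0.2]
D mm 47.0 rot deg 0.2 need 1.2 N 8
-1.9,4.8,-2.8,-0,0,0,0
-1.9,4.8,-2.8,-0,0,0,0
-1.9,4.8,-2.8,-0,0,0,0
-1.8,4.8,-2.8,-0,0,0,0
-1.8,4.8,-2.8,-0,0,0,0
-1.8,4.8,-2.8,-0,0,0,0
-1.8,4.8,-2.8,-0,0,0,0
-1.8,4.8,-2.8,-0,0,0,0
```

```bash
python3 -m pendant '[0,0,-8,0,0,0,0,0,1,-12,0,0,0,0,-3,7,-2,0,0,0,0,-3,8,0,0,0,0,0,-3,8,0,0,0,0,0,-3,8,0,0,0,0,0,-2,6,0,0,0,0,0,-1,2,0,0,0,0,0]'
python3 - <<'E'
from st import *
go(-19,-27,48,8)
E
```

```text
clock: 11.22
tool_pos: [0.488, 0.0921, 0.3623]
ee_rot: [-179.9, 0.2, 0.1]
wrist_force: [0.5, -0.3, -0.3]
gripper_width: 0.166
t 11.22 tip rel -22.2 -32.3 z 70.3  rot [-1.799e+02  2.000e-01  1.000e-01] F [ 0.5 -0.3 -0.3]
D mm 23.2 rot deg 0.3 need 0.6 N 8
0.3,-0.7,2.8,-0,0,0,0
0.3,-0.7,2.8,-0,0,0,0
0.3,-0.7,2.8,-0,0,0,0
0.3,-0.7,2.8,-0,0,0,0
0.3,-0.7,2.8,-0,0,0,0
0.3,-0.7,2.8,-0,0,0,0
0.3,-0.7,2.8,-0,0,0,0
0.3,-0.7,2.8,-0,0,0,0
```

```bash
python3 -m pendant '[1,-2,3,0,0,0,0,1,-2,5,0,0,0,0,0.5,-0.6,6,0,0,0,0,0,0,5,0,0,0,0,0,0,2,0,0,0,0,0,0,0,0,0,0,0,0.6,-0.8,0,0,0,0,0,1,-1.4,0,0,0,0,0]'
python3 - <<'E'
from st import *
go(-4,-6.5,47,10)
E
```

```text
clock: 11.88
tool_pos: [0.4918, 0.0992, 0.3372]
ee_rot: [-179.9, 0.4, 0.1]
wrist_force: [-0.5, -0.6, -0.8]
gripper_width: 0.166
t 11.88 tip rel -19.3 -25.5 z 45.2  rot [-1.799e+02  4.000e-01  1.000e-01] F [-0.5 -0.6 -0.8]
D mm 23.5 rot deg 0.4 need 0.6 N 10
1.3,-1.9,-0.2,-0,0.001,0,0
1.3,-1.9,-0.2,-0,0.001,0,0
1.3,-1.9,-0.2,-0,0.001,0,0
1.3,-1.9,-0.2,-0,0.001,0,0
1.3,-1.9,-0.2,-0,0.001,0,0
1.3,-1.9,-0.2,-0,0.001,0,0
1.3,-1.9,-0.2,-0,0.001,0,0
1.3,-1.9,-0.2,-0,0.001,0,0
1.3,-1.9,-0.2,-0,0.001,0,0
1.3,-1.9,-0.2,-0,0.001,0,0
```

```bash
python3 -m pendant '[1.1,-1.5,-0.4,0,0.001,0,0,1.1,-1.5,-0.4,0,0.001,0,0,1.1,-1.5,-0.2,0,0.001,0,0,1.1,-1.5,0,0,0.001,0,0,1.1,-1.5,0,0,0,0,0,1.1,-1.5,0,0,0,0,0,1.1,-1.5,0,0,0,0,0,0.6,-1,0,0,0,0,0]'
python3 - <<'E'
from st import *
rep();look('w8')
E
```

```text
clock: 12.55
tool_pos: [0.5015, 0.1125, 0.3393]
ee_rot: [-179.9, -0.0, 0.1]
wrist_force: [-0.3, -0.3, -0.4]
gripper_width: 0.16
t 12.55 tip rel -7.6 -12.0 z 47.3  rot [-1.799e+02 -0.000e+00  1.000e-01] F [-0.3 -0.3 -0.4]
```

View pics/w8c.png

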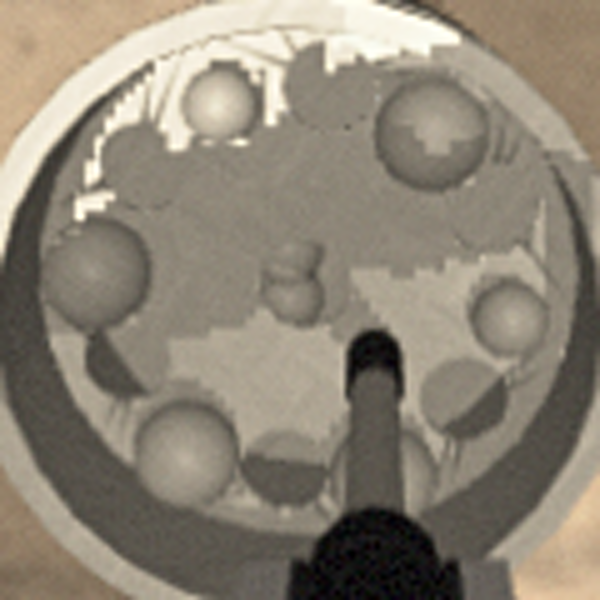

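```bash
python3 -m pendant '[0,0,-10,0,0,0,0,0,0,-15,0,0,0,0,-2,5,-6,0,0,0,0,-2,6,0,0,0,0,0,-2,6,0,0,0,0,0,-2,4,0,0,0,0,0,-1,2,0,0,0,0,0,0,0,0,0,0,0,0]'
python3 - <<'E'
from st import *
go(-17.5,-38.5,48,8); look('w9')
E
```

```text
clock: 13.27
tool_pos: [0.4911, 0.0864, 0.3722]
ee_rot: [-179.9, 0.1, 0.1]
wrist_force: [-0.2, -0.3, -0.2]
gripper_width: 0.161
t 13.27 tip rel -18.4 -38.2 z 80.2  rot [-1.799e+02  1.000e-01  1.000e-01] F [-0.2 -0.3 -0.2]
D mm 32.2 rot deg 0.1 need 0.8 N 8
0.1,-0,4,-0,0,0,0
0.1,-0,4,-0,0,0,0
0.1,-0,4,-0,0,0,0
0.1,-0,4,-0,0,0,0
0.1,-0,4,-0,0,0,0
0.1,-0,4,-0,0,0,0
0.1,-0,4,-0,0,0,0
0.1,-0,4,-0,0,0,0
```

View pics/w9c.png

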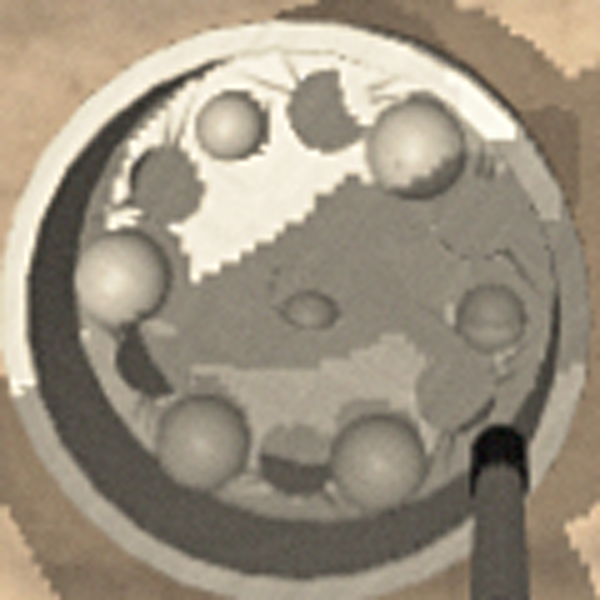

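```bash
python3 -m pendant '[0.3,-0.2,5,0,0,0,0,0.3,0,7,0,0,0,0,0.2,0,8,0,0,0,0,0.1,0,6,0,0,0,0,0.1,0,2.5,0,0,0,0,0,0,0.5,0,0,0,0,0.8,0,0,0,0,0,0,1.5,-0.3,0,0,0,0,0]'
python3 - <<'E'
from st import *
go(4,-35,47,10)
E
```

```text
clock: 13.98
tool_pos: [0.4942, 0.0875, 0.3374]
ee_rot: [180.0, 0.3, 0.1]
wrist_force: [-0.3, 0.6, -1.4]
gripper_width: 0.16
t 13.98 tip rel -16.7 -37.6 z 45.4  rot [1.8e+02 3.0e-01 1.0e-01] F [-0.3  0.6 -1.4]
D mm 19.3 rot deg 0.4 need 0.5 N 10
1.9,-0.2,-0.2,0,0.001,0,0
1.9,-0.2,-0.2,0,0.001,0,0
1.9,-0.2,-0.2,0,0.001,0,0
1.9,-0.2,-0.2,0,0.001,0,0
1.9,-0.2,-0.2,0,0.001,0,0
1.9,-0.2,-0.2,0,0.001,0,0
1.9,-0.2,-0.2,0,0.001,0,0
1.9,-0.2,-0.2,0,0.001,0,0
1.9,-0.2,-0.2,0,0.001,0,0
1.9,-0.2,-0.2,0,0.001,0,0
```

```bash
python3 -m pendant '[1.7,0,-0.4,0,0.001,0,0,1.8,0,-0.3,0,0.001,0,0,1.8,0,-0.2,0,0.001,0,0,1.8,0,0,0,0.001,0,0,1.8,0,0,0,0,0,0,1.8,0,0,0,0,0,0,1.8,0,0,0,0,0,0,1.8,0,0,0,0,0,0]'
python3 - <<'E'
from st import *
rep();look('w10')
E
```

```text
clock: 14.65
tool_pos: [0.5106, 0.0878, 0.3398]
ee_rot: [-180.0, -0.1, 0.1]
wrist_force: [0.2, -0.2, -1.0]
gripper_width: 0.161
t 14.65 tip rel 1.9 -37.0 z 47.8  rot [-1.8e+02 -1.0e-01  1.0e-01] F [ 0.2 -0.2 -1. ]
```

View pics/w10c.png

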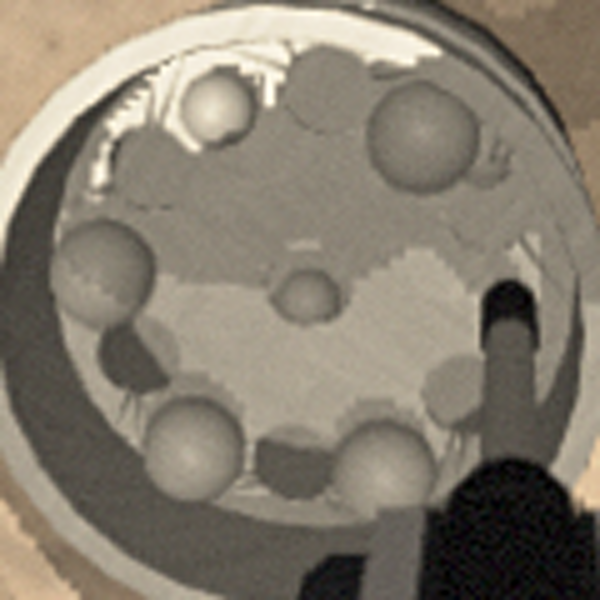

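```bash
python3 -m pendant '[-1,0,-8,0,0,0,0,0,0,-14,0,0,0,0,2,-3,-9,0,0,0,0,4,-9,-2,0,0,0,0,5,-12,0,0,0,0,0,5,-12,0,0,0,0,0,5,-9,0,0,0,0,0,3,-5,0,0,0,0,0]'
python3 - <<'E'
from st import *
go(31.5,28.5,82,8)
E
```

```text
clock: 15.37
tool_pos: [0.5349, 0.1418, 0.3752]
ee_rot: [-180.0, -0.1, 0.1]
wrist_force: [0.3, -0.2, -0.8]
gripper_width: 0.161
t 15.37 tip rel 26.0 16.9 z 83.2  rot [-1.8e+02 -1.0e-01  1.0e-01] F [ 0.3 -0.2 -0.8]
D mm 13.1 rot deg 0.1 need 0.3 N 8
0.7,-1.5,0.1,-0,-0,0,0
0.7,-1.5,0.1,-0,-0,0,0
0.7,-1.5,0.1,-0,-0,0,0
0.7,-1.5,0.1,-0,-0,0,0
0.7,-1.5,0.1,-0,-0,0,0
0.7,-1.5,0.1,-0,-0,0,0
0.7,-1.5,0.1,-0,-0,0,0
0.7,-1.5,0.1,-0,-0,0,0
```

```bash
python3 -m pendant '[1,-3,0,0,0,0,0,1.5,-3,0,0,0,0,0,1.5,-2.5,0,0,0,0,0,0.7,-1,0,0,0,0,0,0.2,0,0,0,0,0,0,0,0,4,0,0,0,0,0,0,7,0,0,0,0,0,0,7,0,0,0,0]'
python3 - <<'E'
from st import *
go(31.5,28.5,48,8); look('w11')
E
```

```text
clock: 16.03
tool_pos: [0.541, 0.1539, 0.3548]
ee_rot: [180.0, 0.0, 0.2]
wrist_force: [0.1, -0.3, -0.3]
gripper_width: 0.16
t 16.03 tip rel 31.6 28.8 z 62.8  rot [180.    0.    0.2] F [ 0.1 -0.3 -0.3]
D mm 14.8 rot deg 0.2 need 0.4 N 8
-0,0,1.9,0,0,0,0
-0,0,1.9,0,0,0,0
-0,0,1.9,0,0,0,0
-0,0,1.9,0,0,0,0
-0,0,1.9,0,0,0,0
-0,0,1.9,0,0,0,0
-0,0,1.9,0,0,0,0
-0,0,1.9,0,0,0,0
```

View pics/w11c.png

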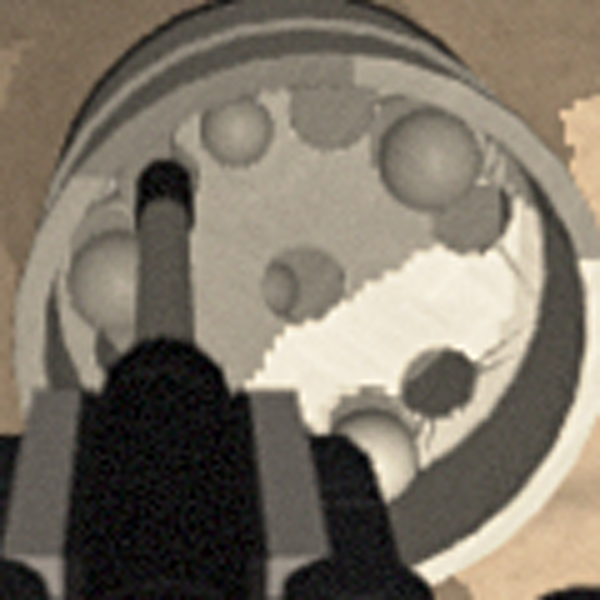

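```bash
python3 -m pendant '[0,0,5,0,0,0,0,0,0,5,0,0,0,0,0,0,2,0,0,0,0,0,0,0,0,0,0,0,0,0.8,0,0,0,0,0,0.2,1.5,0,0,0,0,0,0.3,1.8,0,0,0,0,0,0.3,1.8,0,0,0,0,0]'
python3 - <<'E'
from st import *
go(36,7,47,10)
E
```

```text
clock: 16.75
tool_pos: [0.5409, 0.147, 0.3386]
ee_rot: [179.9, 0.3, 0.1]
wrist_force: [0.3, 0.5, -1.0]
gripper_width: 0.157
t 16.75 tip rel 30.2 21.3 z 46.6  rot [1.799e+02 3.000e-01 1.000e-01] F [ 0.3  0.5 -1. ]
D mm 15.6 rot deg 0.4 need 0.4 N 10
0.4,1.5,-0,0,0.001,0,0
0.4,1.5,-0,0,0.001,0,0
0.4,1.5,-0,0,0.001,0,0
0.4,1.5,-0,0,0.001,0,0
0.4,1.5,-0,0,0.001,0,0
0.4,1.5,-0,0,0.001,0,0
0.4,1.5,-0,0,0.001,0,0
0.4,1.5,-0,0,0.001,0,0
0.4,1.5,-0,0,0.001,0,0
0.4,1.5,-0,0,0.001,0,0
```

```bash
python3 - <<'E'
from st import *
look('w12')
E
```

```text
(no output)
```

View pics/w12c.png

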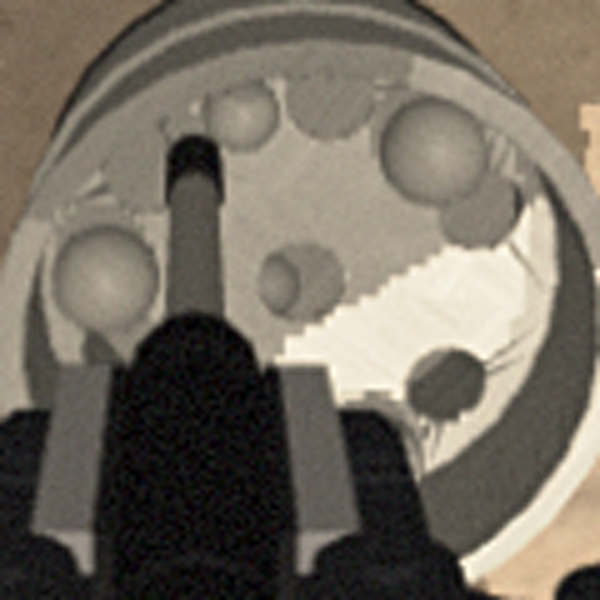

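```bash
python3 -m pendant '[1.2,0.4,0,0,0.001,0,0,1.2,1,0,0,0.001,0,0,0.9,1.6,0,0,0.001,0,0,0.6,1.8,0,0,0.001,0,0,0.4,1.8,0,0,0,0,0,0.2,1.8,0,0,0,0,0,0.2,1.8,0,0,0,0,0,0.2,1.8,0,0,0,0,0]'
python3 - <<'E'
from st import *
rep(); look('w13')
E
```

```text
clock: 17.47
tool_pos: [0.5465, 0.1335, 0.3391]
ee_rot: [179.9, 0.0, 0.1]
wrist_force: [-0.9, 0.6, 0.1]
gripper_width: 0.168
t 17.47 tip rel 37.2 8.0 z 47.1  rot [1.799e+02 0.000e+00 1.000e-01] F [-0.9  0.6  0.1]
```

View pics/w13c.png

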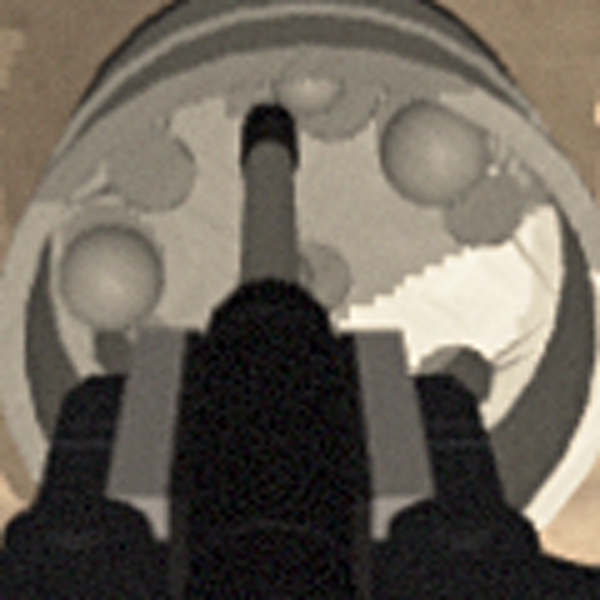

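```bash
python3 -m pendant '[0.2,1.5,0,0,0,0,0,0.2,1.8,0,0,0,0,0,0,1.8,0,0,0,0,0,0,0.8,0,0,0,0,0,0,0,0,0,0,0,0,-1,-2,0,0,0,0,0,-2,-4,0,0,0,0,0,-2,-4,0,0,0,0,0]'
python3 - <<'E'
from st import *
rep(); look('w14')
E
```

```text
clock: 18.18
tool_pos: [0.5414, 0.1366, 0.3387]
ee_rot: [179.9, 0.1, 0.0]
wrist_force: [-0.2, -0.7, -0.5]
gripper_width: 0.165
t 18.18 tip rel 31.6 10.9 z 46.7  rot [1.799e+02 1.000e-01 0.000e+00] F [-0.2 -0.7 -0.5]
```

View pics/w14c.png

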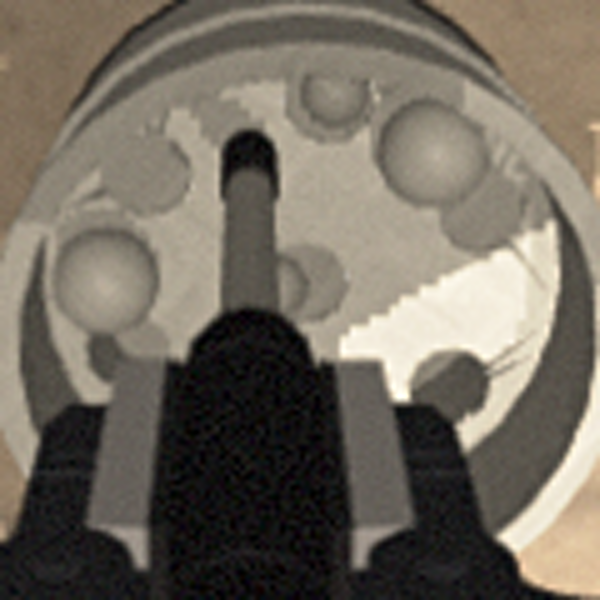

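```bash
python3 -m pendant '[-2,-1,-4,0,0,0,0,-2,-1,-8,0,0,0,0,-1,-1,-14,0,0,0,0,-2,-2,-16,0,0,0,0,-6,-4,-16,0,0,0,0,-10,-6,-12,0,0,0,0,-12,-6,-4,0,0,0,0,-8,-5,0,0,0,0,0]'
python3 - <<'E'
from st import *
rep(); look('w15',fx=5); save('top','t15.png')
im=cv2.imread('pics/t15.png');cv2.imwrite('pics/t15c.png',cv2.resize(im[150:220,170:340],None,fx=4.5,fy=4.5,interpolation=cv2.INTER_CUBIC))
E
```

```text
clock: 18.9
tool_pos: [0.4964, 0.1649, 0.4198]
ee_rot: [179.9, -0.1, 0.0]
wrist_force: [0.7, 0.5, -0.5]
gripper_width: 0.166
t 18.90 tip rel -12.3 39.3 z 127.8  rot [ 1.799e+02 -1.000e-01  0.000e+00] F [ 0.7  0.5 -0.5]
```

View pics/w15c.png

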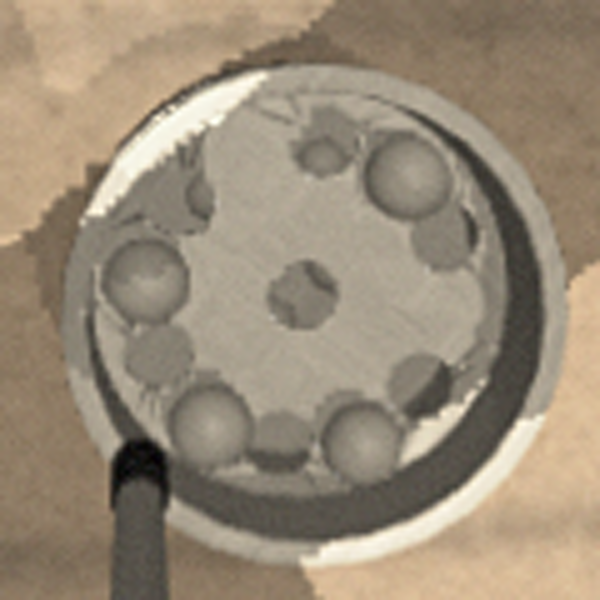

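View pics/w15.png

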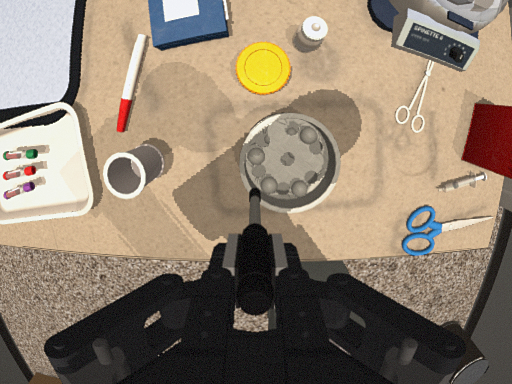

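View pics/t15c.png

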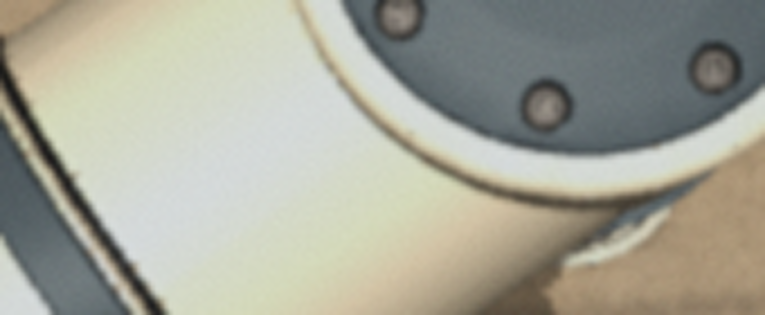

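```bash
python3 - <<'E'
from st import *
q=np.load('pics/w15.npz');c={'mtx':q['mtx'],'world_from_camera':q['T']}
im=cv2.imread('pics/w15.png');cv2.imwrite('pics/w15b.png',cv2.resize(im[130:210,90:180],None,fx=6,fy=6,interpolation=cv2.INTER_CUBIC))
for n,ctr,z,r in [('lip',(.4963,.3137),.08,.0275)]:
    a=np.linspace(0,2*np.pi,60); pts=np.array([proj('wrist',[ctr[0]+r*np.cos(t),ctr[1]+r*np.sin(t),z],c) for t in a])
    im2=cv2.resize(im,None,fx=6,fy=6,interpolation=cv2.INTER_CUBIC)
    cv2.polylines(im2,[np.int32(pts*6+3)],True,(0,0,255),1); cv2.imwrite('pics/w15b.png',im2[780:1260,540:1080])
E
```

```text
(no output)
```

View pics/w15b.png

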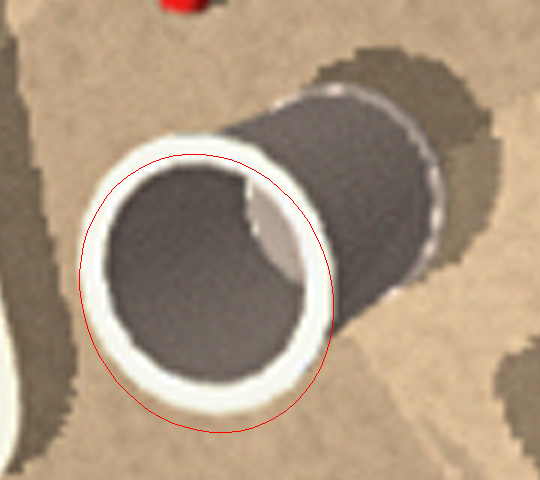

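```bash
cat >> st.py <<'E'
def dv(t,az=168.5):
    t,az=np.radians([t,az]); return np.array([np.sin(t)*np.cos(az),np.sin(t)*np.sin(az),np.cos(t)])
B=np.array([.499,.3137])
def gob(tilt,off,s,n=8,hand=0,dp=1):
    """tip target: offset off m beyond beaker centre opposite the lean, floor height .0075, backed off s along rod"""
    d=dv(tilt); h=-np.array([dv(90)[0],dv(90)[1]]); t=np.array([*(B+h*off),.0075])+d*s
    tn=tipnow(); print('tip',np.round(tn,4),'target',np.round(t,4)); rep()
    plan(t+d*L,along(d,[-.199,-.98,0]),hand,n=n,dp=dp)
E
python3 - <<'E'
from st import *
gob(18,.012,.12)
E
```

```text
tip [0.4961 0.1645 0.1269] target [0.4744 0.3187 0.1216]
t 19.00 tip rel -13.1 39.5 z 126.9  rot [ 1.799e+02 -0.000e+00  1.000e-01] F [-0.4  0.1 -1. ]
D mm 204.7 rot deg 21.4 need 5.1 N 8
-13.7,-21.5,2.4,-0.004,0.039,0.025,0
-14.3,-21.1,1.8,-0.004,0.039,0.025,0
-14.9,-20.8,1.1,-0.004,0.039,0.025,0
-15.5,-20.4,0.4,-0.004,0.039,0.025,0
-16,-20,-0.2,-0.004,0.039,0.025,0
-16.4,-19.6,-0.9,-0.004,0.039,0.025,0
-16.9,-19.2,-1.7,-0.004,0.039,0.025,0
-17.3,-18.7,-2.4,-0.004,0.039,0.025,0
```

```bash
python3 -m pendant '[-13,-21,0,-0.004,0.039,0.025,0,-14,-21,0,-0.004,0.039,0.025,0,-15,-21,0,-0.004,0.039,0.025,0,-16,-20,0,-0.004,0.039,0.025,0,-16,-20,0,-0.004,0.039,0.025,0,-16,-20,-1,-0.004,0.039,0.025,0,-14,-14,-2,-0.004,0.039,0.025,0,-8,-8,-1,-0.004,0.03,0.02,0]'
python3 - <<'E'
from st import *
gob(18,.012,.105)
E
```

```text
clock: 19.67
tool_pos: [0.3922, 0.3229, 0.4]
ee_rot: [179.6, -18.0, -11.7]
wrist_force: [0.1, 0.8, -0.8]
gripper_width: 0.163
tip [0.48   0.3024 0.1223] target [0.479  0.3178 0.1074]
t 19.67 tip rel -29.2 177.4 z 122.3  rot [179.6 -18.  -11.7] F [ 0.1  0.8 -0.8]
D mm 19.8 rot deg 0.5 need 0.5 N 8
-1.1,-1.5,1.6,0.001,0,-0,0
-1.1,-1.5,1.6,0.001,0,-0,0
-1.1,-1.5,1.6,0.001,0,-0,0
-1.1,-1.5,1.6,0.001,0,-0,0
-1.1,-1.5,1.6,0.001,0,-0,0
-1.1,-1.5,1.6,0.001,0,-0,0
-1.1,-1.5,1.6,0.001,0,-0,0
-1.1,-1.5,1.6,0.001,0,-0,0
```

```bash
python3 -m pendant '[-1.5,-2,1.5,0.001,0,0,0,-1.5,-2.5,1.5,0.001,0,0,0,-1.5,-2.5,1.5,0.001,0,0,0,-1.2,-2.5,2,0.001,0,0,0,-1,-2,2,0.001,0,0,0,-0.5,-1,2,0.001,0,0,0,0,0,1,0,0,0,0,0,0,0,0,0,0,0]'
python3 - <<'E'
from st import *
gob(18,.012,.04,n=8)
save('wrist','w16.png')
im=cv2.imread('pics/w16.png');cv2.imwrite('pics/w16c.png',cv2.resize(im[130:250,190:320],None,fx=5,fy=5,interpolation=cv2.INTER_CUBIC))
E
```

```text
clock: 20.33
tool_pos: [0.3912, 0.3362, 0.3817]
ee_rot: [179.5, -17.8, -11.4]
wrist_force: [-0.2, -0.5, -1.0]
gripper_width: 0.161
tip [0.478  0.3162 0.1037] target [0.4986 0.3138 0.0455]
t 20.33 tip rel -31.2 191.2 z 103.7  rot [179.5 -17.8 -11.4] F [-0.2 -0.5 -1. ]
D mm 61.6 rot deg 0.5 need 1.5 N 8
0.1,0,7.7,0.001,0.001,0,0
0.1,0,7.7,0.001,0.001,0,0
0.1,0,7.7,0.001,0.001,0,0
0.1,0,7.7,0.001,0.001,0,0
0.1,0,7.7,0.001,0.001,0,0
0.1,0,7.7,0.001,0.001,0,0
0.1,0.1,7.7,0.001,0.001,0,0
0.1,0.1,7.7,0.001,0.001,0,0
```

View pics/w16c.png

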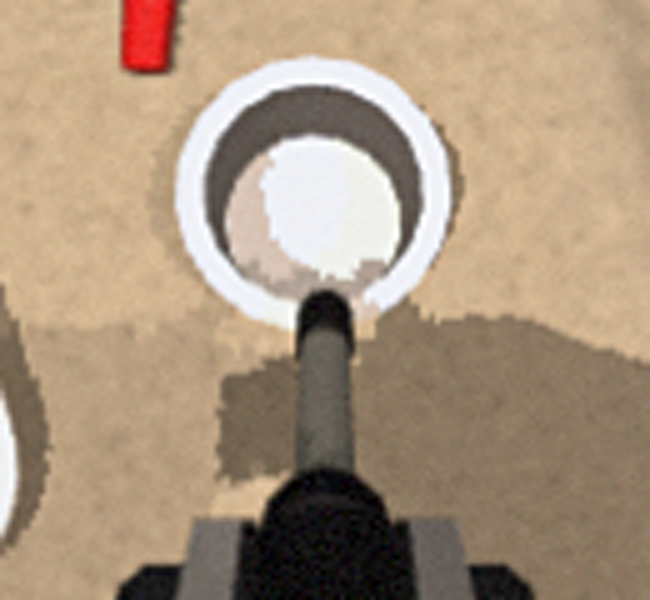

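```bash
python3 - <<'E'
from st import *
p,r=pose(); ax=r.apply([0,0,1]); t=tipnow()
for s in (0,.025,.0255,.1): 
    q=t+ax*s; print(np.round(q,4),(proj('wrist',q)-[190,130])*5)
E
```

```text
[0.4781 0.3162 0.1038] [319.07401091 299.76756484]
[0.4855 0.3145 0.08  ] [319.21316008 264.8625329 ]
[0.4857 0.3145 0.0795] [319.21572547 264.22227643]
[0.5078 0.3094 0.0085] [319.52595019 187.64196516]
```

```bash
python3 -m pendant '[1.5,-0.5,1,0.001,0.001,0,0,1.5,-0.7,3,0.001,0.001,0,0,0.5,-0.3,6,0.001,0.001,0,0,0,0,8,0.001,0.001,0,0,0,0,8,0.001,0,0,0,0,0,8,0.001,0,0,0,0,0,6,0,0,0,0,0,0,3,0,0,0,0]'
python3 - <<'E'
from st import *
gob(18,.013,.003,n=8)
save('wrist','w17.png')
im=cv2.imread('pics/w17.png');cv2.imwrite('pics/w17c.png',cv2.resize(im[100:250,190:320],None,fx=4,fy=4,interpolation=cv2.INTER_CUBIC))
E
```

```text
clock: 21.05
tool_pos: [0.4098, 0.3334, 0.3384]
ee_rot: [180.0, -18.0, -11.5]
wrist_force: [-0.9, -0.1, -0.3]
gripper_width: 0.16
tip [0.4982 0.3153 0.0607] target [0.5108 0.3113 0.0104]
t 21.05 tip rel -11.0 190.3 z 60.7  rot [180.  -18.  -11.5] F [-0.9 -0.1 -0.3]
D mm 52.0 rot deg 0.0 need 1.3 N 8
-0.4,0.2,6.5,0,-0,-0,0
-0.4,0.2,6.5,0,-0,-0,0
-0.4,0.2,6.5,0,-0,-0,0
-0.4,0.2,6.5,0,-0,-0,0
-0.4,0.2,6.5,0,-0,-0,0
-0.4,0.2,6.5,0,-0,-0,0
-0.4,0.2,6.5,0,-0,-0,0
-0.4,0.2,6.5,0,-0,-0,0
```

View pics/w17c.png

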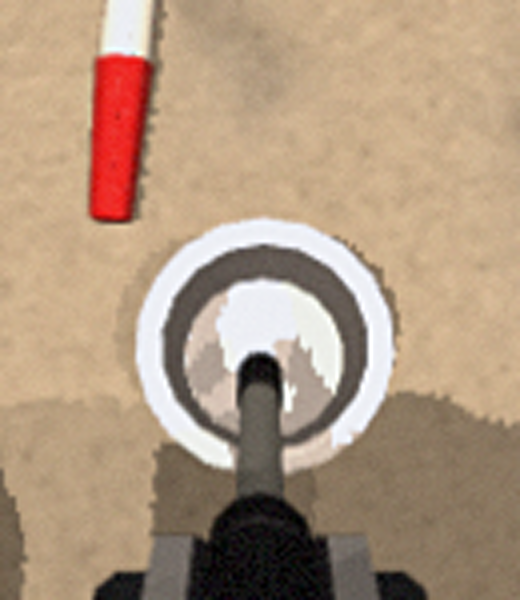

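```bash
python3 -m pendant '[-0.2,0,6,0,0,0,0,-0.2,0,7,0,0,0,0,-0.2,0,7,0,0,0,0,0,0,7,0,0,0,0,0,0,7,0,0,0,0,0,0,4,0,0,0,0,0,0,2,0,0,0,0,0,0,0,0,0,0,0]'
python3 - <<'E'
from st import *
gob(18,.013,.001,n=8)
gob(23.5,.0155,.001,n=8)
E
```

```text
clock: 21.77
tool_pos: [0.4226, 0.3307, 0.2951]
ee_rot: [179.9, -18.0, -11.5]
wrist_force: [0.3, -0.0, -0.2]
gripper_width: 0.161
tip [0.5108 0.3122 0.0174] target [0.5114 0.3112 0.0085]
t 21.77 tip rel 1.6 187.2 z 17.4  rot [179.9 -18.  -11.5] F [ 0.3 -0.  -0.2]
D mm 9.1 rot deg 0.1 need 0.2 N 8
-0.3,0.2,1.1,0,0,0,0
-0.3,0.2,1.1,0,0,0,0
-0.3,0.2,1.1,0,0,0,0
-0.3,0.2,1.1,0,0,0,0
-0.3,0.2,1.1,0,0,0,0
-0.3,0.2,1.1,0,0,0,0
-0.3,0.2,1.1,0,0,0,0
-0.3,0.2,1.1,0,0,0,0
tip [0.5108 0.3122 0.0174] target [0.5138 0.3107 0.0084]
t 21.77 tip rel 1.6 187.2 z 17.4  rot [179.9 -18.  -11.5] F [ 0.3 -0.  -0.2]
D mm 29.9 rot deg 5.5 need 0.8 N 8
-3.5,0.2,1.4,0,0.012,0,0
-3.5,0.2,1.3,0,0.012,0,0
-3.5,0.2,1.3,0,0.012,0,0
-3.5,0.2,1.2,0,0.012,0,0
-3.5,0.2,1.2,0,0.012,0,0
-3.5,0.2,1.2,0,0.012,0,0
-3.6,0.2,1.1,0,0.012,0,0
-3.6,0.2,1.1,0,0.012,0,0
```

Tilt toward the resting lean while lowering the last millimetres.

```bash
python3 -m pendant '[-2,0.2,1,0,0.008,0,0,-3.2,0.2,1.1,0,0.012,0,0,-3.2,0.2,1.1,0,0.012,0,0,-3.2,0.2,1,0,0.012,0,0,-3.2,0.2,1,0,0.012,0,0,-2.5,0.2,1,0,0.012,0,0,-1,0,0.5,0,0.004,0,0,0,0,0,0,0,0,0]'
python3 - <<'E'
from st import *
gob(23.5,.0155,.0,n=8)
print(sense()['moment'])
E
```

```text
clock: 22.43
tool_pos: [0.4058, 0.3336, 0.2833]
ee_rot: [-179.8, -22.6, -11.5]
wrist_force: [-0.2, 0.6, -1.1]
gripper_width: 0.164
tip [0.5161 0.3121 0.0138] target [0.5142 0.3106 0.0075]
t 22.43 tip rel 6.9 187.1 z 13.8  rot [-179.8  -22.6  -11.5] F [-0.2  0.6 -1.1]
D mm 9.9 rot deg 0.9 need 0.2 N 8
-1,0.1,0.7,-0,0.002,0,0
-1,0.1,0.7,-0,0.002,0,0
-1,0.1,0.7,-0,0.002,0,0
-1,0.1,0.7,-0,0.002,0,0
-1,0.1,0.7,-0,0.002,0,0
-1,0.1,0.7,-0,0.002,0,0
-1,0.1,0.6,-0,0.002,0,0
-1,0.1,0.6,-0,0.002,0,0
[0.26690032 1.17002883 0.02175753]
```

```bash
python3 -m pendant '[-0.8,0.1,0.7,0,0.002,0,0,-0.8,0.1,0.7,0,0.002,0,0,-0.8,0.1,0.7,0,0.002,0,0,-0.6,0,0.7,0,0,0,0,-0.4,0,0.7,0,0,0,0,0,0,0.6,0,0,0,0,0,0,0.4,0,0,0,0,0,0,0,0,0,0,0]'
python3 - <<'E'
from st import *
gob(23.5,.0155,.0,n=8)
save('wrist','w18.png')
im=cv2.imread('pics/w18.png');cv2.imwrite('pics/w18c.png',cv2.resize(im[100:300,160:350],None,fx=3,fy=3,interpolation=cv2.INTER_CUBIC))
E
```

```text
clock: 23.1
tool_pos: [0.4044, 0.334, 0.2781]
ee_rot: [-179.7, -23.0, -11.5]
wrist_force: [-0.4, -0.3, -0.5]
gripper_width: 0.169
tip [0.5167 0.3126 0.0094] target [0.5142 0.3106 0.0075]
t 23.10 tip rel 7.5 187.6 z 9.4  rot [-179.7  -23.   -11.5] F [-0.4 -0.3 -0.5]
D mm 5.2 rot deg 0.5 need 0.1 N 8
-0.6,0.1,0.1,-0.001,0.001,-0,0
-0.6,0.1,0.1,-0.001,0.001,-0,0
-0.6,0.1,0.1,-0.001,0.001,-0,0
-0.6,0.1,0.1,-0.001,0.001,-0,0
-0.6,0.1,0.1,-0.001,0.001,-0,0
-0.6,0.1,0.1,-0.001,0.001,-0,0
-0.6,0.1,0.1,-0.001,0.001,-0,0
-0.6,0.1,0.1,-0.001,0.001,-0,0
```

View pics/w18c.png

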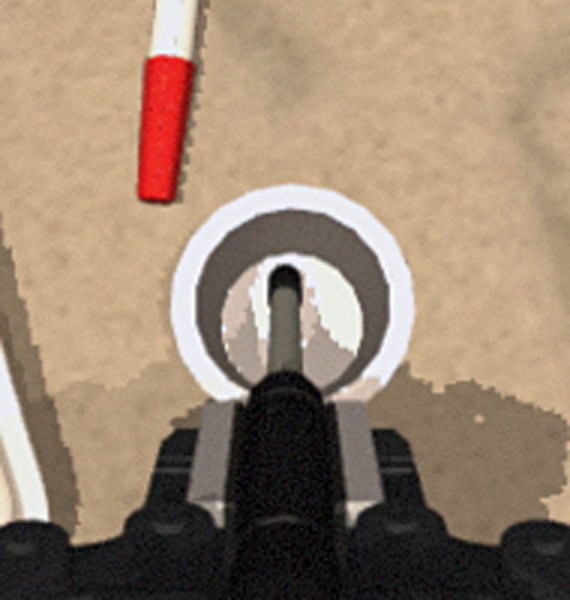

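```bash
python3 -m pendant '[0,0,0,0,0,0,0.25,0,0,0,0,0,0,0.35,0,0,0,0,0,0,0.5,0,0,0,0,0,0,0.7,0,0,0,0,0,0,0.9,0,0,0,0,0,0,1,0,0,0,0,0,0,1,0,0,0,0,0,0,1]'
python3 - <<'E'
from st import *
rep(); save('wrist','w19.png')
E
```

```text
clock: 23.82
tool_pos: [0.4047, 0.3343, 0.2789]
ee_rot: [-179.6, -23.1, -11.5]
wrist_force: [-0.3, -0.2, 0.5]
gripper_width: 1.0
t 23.82 tip rel 8.1 188.3 z 10.3  rot [-179.6  -23.1  -11.5] F [-0.3 -0.2  0.5]
```

View pics/w19.png

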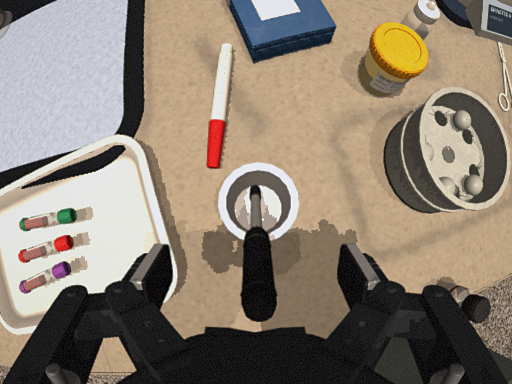

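Released and leaning in the beaker. Retract along the tool axis.

```bash
python3 -m pendant '[0,0,-5,0,0,0,1,0,0,-12,0,0,0,1,0,0,-20,0,0,0,1,0,0,-25,0,0,0,1,0,0,-30,0,0,0,1,0,0,-30,0,0,0,1,0,0,-20,0,0,0,1,0,0,-5,0,0,0,1]'
python3 -m pendant '[-5,25,0,0,-0.05,0,1,-5,30,0,0,-0.05,0,1,0,32,0,0,-0.05,0,1,0,32,0,0,-0.05,0,1,0,32,0,0,-0.05,0,1,0,32,0,0,-0.05,0,1,0,25,0,0,-0.05,0,1,0,8,0,0,0,0,1]'
python3 - <<'E'
from st import *
rep()
for n in ('wrist','scene','top'): save(n,n+'20.png')
E
```

```text
clock: 24.53
tool_pos: [0.3451, 0.344, 0.4195]
ee_rot: [180.0, -22.8, -11.5]
wrist_force: [0.8, 1.0, 0.5]
gripper_width: 1.002
clock: 25.2
tool_pos: [0.2884, 0.1281, 0.4139]
ee_rot: [-179.8, -1.7, -10.9]
wrist_force: [0.1, 0.0, -0.4]
gripper_width: 0.999
t 25.20 tip rel -212.0 2.3 z 122.0  rot [-179.8   -1.7  -10.9] F [ 0.1  0.  -0.4]
```

View pics/wrist20.png

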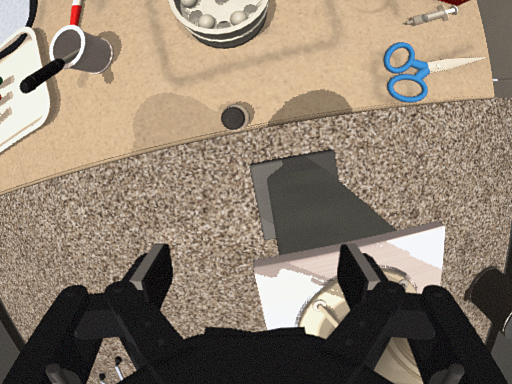

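View pics/scene20.png

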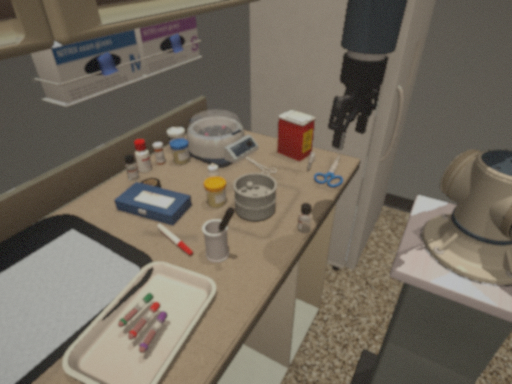

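View pics/top20.png

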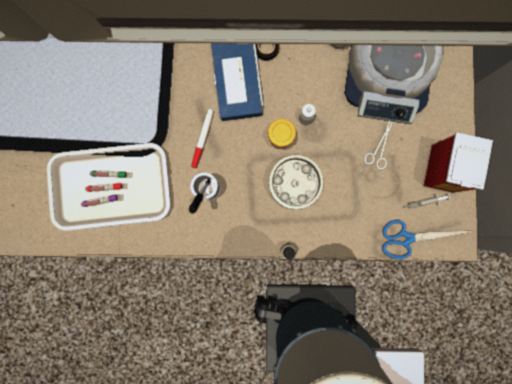

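```bash
python3 - <<'E'
import cv2,numpy as np
a=cv2.imread('pics/top0.png')[150:215,262:332];b=cv2.imread('pics/top20.png')[150:215,262:332]
cv2.imwrite('pics/cmp.png',cv2.resize(np.hstack([a,b]),None,fx=5.7,fy=5.7,interpolation=cv2.INTER_CUBIC))
E
```

```text
(no output)
```

View pics/cmp.png

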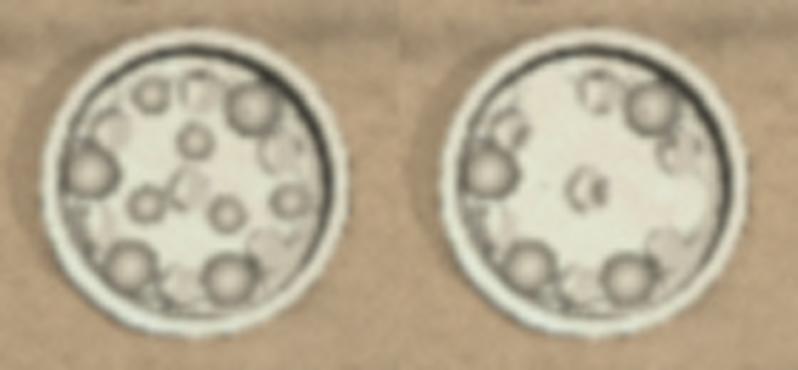

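```bash
python3 - <<'E'
from plant import *
print(hand_in())
E
```

```text
the job is handed in; nothing more can be done
None
```

I took the rod from its beaker and pushed each small ball slowly to a hole with it. Three went to the centre hole and two to outer ones. I then stood the rod back in the beaker, let go and backed the arm off. The job was handed in at about 25 s of the 64 s allowed.

**Last checks:**
- **Balls:** The top view shows only the four large balls on the plate, in their starting places, and all five small ones gone from it. The pan is mostly hidden, so I saw the dropped balls only in part, through the holes, and never all five at once.
- **Other objects:** The sieve, specimen cup and black-capped bottle are where they started. The beaker is upright with the rod leaning in it.
- **Forces:** Every wrist-force reading I took was within about 2 N, noise included.
- **Tip height:** On one descent the estimated tip height came within about 0.4 mm of the plate, so the rod may have brushed it. The force reading showed no pressing, and I raised the tip straight away.
- **Beaker position:** The cameras disagreed by about 3 mm on where the beaker stands. I corrected for this from the wrist picture before putting the rod in.

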